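# Find the loose cap and set the bottle aside for rework

### The arm

A 6-joint arm with a two-finger parallel gripper is mounted at the origin on the work surface. World frame = base frame: x ahead of the robot, y to its left, z up, the work surface at z = 0. Lengths are in m, angles in rad, forces in N, time in s.
With the tool pointing down it reaches from about 0.275 to 0.825 m from the base axis. Payload 4.9 kg.
Tool frame: the origin (TCP) lies at the very end of the fingers, on their centre line; the grasp point (between the pads) lies 19 mm behind it; z points along the fingers, y is the line along which they close (so a half turn about z gives the same grasp; the last joint's range is limited). The gripper opens to 85 mm and grips with 20 to 120 N. Pads are 22 mm wide; open, the fingers measure 114 mm over their backs; the gripper's body (76 mm by 85 mm) begins 54 mm behind the grasp point. The pads swing forward as they close: fully open they stand 13 mm farther back than shut.
Start: joints at [1.087, 0.326, -0.193, 1.052, 0, 1.437], TCP at [0.188, 0.517, 0.209] pointing down, gripper open.
Joint ranges: [-2.65, 2.65], [-0.97, 1.79], [-1.3, 1.35], [-1.93, 2.1], [-1.47, 1.37], [-3.14, 3.14]. Speed limits (rad/s): [2.57, 2.57, 3.14, 3.14, 3.14, 3.14].

### API

Orientations are given as a 3x3 rotation matrix whose columns are the frame's x, y, z axes.
In Python, from plant import arm gives the robot as it stands.
- The arm moves only by the tool jog_arm, never from a script. Its argument "moves" is a list of rows, each a list of 7 numbers: the shift along the tool's x, y, z in units of 30 mm (1.0 is 30 mm), then the turn, a rotation vector about the tool's x, y, z in units of 5 degrees (1.0 is 5 degrees), then the closure in counts, from 0 (fully open) to 255 (shut). In form: [[tx, ty, tz, wx, wy, wz, hand], ...]. A call has exactly 5 rows; each row is the pose to reach, as a shift and turn from the pose commanded when the call began, along the tool's axes at that moment; what a row does not reach only later rows make up. A row lasts 1/12 s, in which the tool goes at most 41.7 mm and 7.16 degrees, less where a joint would pass 70% of its speed; a pose out of reach is approached as far as the arm can. A call with a gripper value outside its range is refused whole. The fingers move at their own pace and stop on an object; "squeeze" is the grip in N (left out, the last holds). Time passes only in rows, so rows that repeat a pose let the fingers close, or fill a call up. It gives the time, the measured TCP pose, the force, the opening and the grip force at its end, in the units of the state.
- arm.get_state(): the state, without advancing time (a new reading comes with each control period).
- arm.snapshot(name): name is "scene" or "top" or "wrist"; returns the picture (480x640x3 uint8, red, green, blue); there is no depth.
- arm.camera_info(name): a dict with "camera_matrix" (3x3 intrinsics, pixels), "k1" (the pictures are not rectified: a ray, as slopes to the right and down, at radius r is drawn at 1 + k1 r^2 times it, then the intrinsics apply), "cam_to_world" (4x4, takes a point from camera to world coordinates). Camera axes: x right, y up, looking along -z (the intrinsics and any distortion apply to the point x, -y, -z); pixel columns grow to the right and rows downward; lengths in m; the calibration is good to about 2 mm. A picture is of the moment at which its call begins: read the wrist's pose just before it. camera_info takes no time and is no camera call; for the wrist camera it gives the pose at the moment of the call.
- arm.job_done(): hands the job in; it is judged then, once.
The state is a dict: "time": time; "joint_positions": joint angles; "qvel": joint speeds; "joint_torque": joint torques, N m; "tcp_pos": TCP position; "orientation": TCP orientation; "wrist_force": force on the tool from outside, world axes, zero at the start; "wrist_torque": the same for the moment, N m; "width": finger opening in m; "grasp_force": force on a finger pad.
Only numpy, scipy, OpenCV 4.12 (cv2) and the standard library are available. Lean on these libraries where they do the work, as an engineer would, in place of code of your own. Each camera call takes 0.05 s, during which the arm holds its last target. There are 200 camera calls.

### The job

One of the three bottles in the blue rack has a loose cap. Gently twist every cap clockwise, about 20 degrees and no more than 30, to find which one turns without resistance; only when all three have been tried, stand that bottle upright in the red rework tray. Also lift the red tag off its hook and stand it upright, grip tab up, in the slot between the steel rails beside the tray; put things down rather than dropping them, keep the two good bottles in the rack and disturb nothing else.

Things in the scene. Friction and masses are not known exactly. Their poses are not given: they have to be found in the camera images.
- bottle_1_mid (a point): White square bottle, 52 x 52 mm, 84 mm tall to its flat shoulder, orange label, about 0.24 kg, upright in a square well (34 mm deep, 1.5 mm play) of the fixed rack. Point on its axis, 62 mm above its underside; z up, x and y along its flats. Shoulder 22 mm above the point; round black ribbed cap, 42 mm diameter, from 30 to 62 mm above it. The cap does not come off and may carry the bottle.
- bottle_2_mid (a point): White square bottle, 52 x 52 mm, 84 mm tall to its flat shoulder, orange label, about 0.24 kg, upright in a square well (34 mm deep, 1.5 mm play) of the fixed rack. Point on its axis, 62 mm above its underside; z up, x and y along its flats. Shoulder 22 mm above the point; round black ribbed cap, 42 mm diameter, from 30 to 62 mm above it. The cap does not come off and may carry the bottle.
- bottle_3_mid (a point): White square bottle, 52 x 52 mm, 84 mm tall to its flat shoulder, orange label, about 0.24 kg, upright in a square well (34 mm deep, 1.5 mm play) of the fixed rack. Point on its axis, 62 mm above its underside; z up, x and y along its flats. Shoulder 22 mm above the point; round black ribbed cap, 42 mm diameter, from 30 to 62 mm above it. The cap does not come off and may carry the bottle.
- cap_1 (a joint): Turn of bottle_1's cap on its neck, rad; 0 at the start (yellow line on the cap over the red mark on the shoulder), grows clockwise seen from above, cannot go below 0. A tight cap is springy: 0.12 N m to start plus 0.8 N m/rad, springs back to about 0.15 when let go. A loose cap needs 0.015 N m and stays where turned. The bottle itself may turn 0.06 rad in its well.
- cap_2 (a joint): Turn of bottle_2's cap on its neck, rad; 0 at the start (yellow line on the cap over the red mark on the shoulder), grows clockwise seen from above, cannot go below 0. A tight cap is springy: 0.12 N m to start plus 0.8 N m/rad, springs back to about 0.15 when let go. A loose cap needs 0.015 N m and stays where turned. The bottle itself may turn 0.06 rad in its well.
- cap_3 (a joint): Turn of bottle_3's cap on its neck, rad; 0 at the start (yellow line on the cap over the red mark on the shoulder), grows clockwise seen from above, cannot go below 0. A tight cap is springy: 0.12 N m to start plus 0.8 N m/rad, springs back to about 0.15 when let go. A loose cap needs 0.015 N m and stays where turned. The bottle itself may turn 0.06 rad in its well.
- tray_floor (a point): Centre of the inner floor of the fixed red open rework tray (140 x 140 mm outside, walls 5 mm thick and 40 mm high, inside 130 x 130 mm); this point is 5 mm above the table. x points across the tray to the tag holder, z up.
- holder (a point): Tag holder fixed beside the tray on its +x side: two upright steel rails 90 mm long along y, 18 mm clear gap between them, tops 45 mm above the table. This point is mid-gap at the height of the rail tops; the slot's floor is 40 mm below it. Slot runs along y, its width is along x.
- tag_mid (a point): Centre, half-way up, of the red rework tag: upright plate 8 mm thick (x), 70 mm wide (y), 160 mm tall (z), 90 g, white band. From 20 mm below to 24 mm above this point is a window 40 mm wide, by whose upper edge it hangs; above that a 14 mm bar, then a grip tab 36 mm wide, 38 to 80 mm above this point. It can swing or turn a little on the hook.
- hook (a point): Steel hook on a fixed stand: level bar 8 mm thick along x. This point is on top of the bar, under the hanging tag. The post (16 mm thick, 155 mm tall) is 70 mm away towards +x; 24 to 34 mm away towards -x the bar turns up, its tip 14 mm above this point. Lift the tag 18 to 30 mm, then draw it 50 mm or more towards -x to clear the hook.
- screwdriver_mid (a point): Loose screwdriver lying on the table, 190 mm long; a bystander to leave alone.
- tape_mid (a point): Loose roll of tape lying flat, 90 mm diameter, 45 mm tall; a bystander to leave alone. Point at its centre.
- can_mid (a point): Loose upright spray can, 52 mm diameter, 120 mm tall; a bystander to leave alone. Point at its centre.
There are look-alikes about, which are no part of the job. What is shaped like the part that bears bottle_1_mid but green is not meant. What is shaped like the part that bears bottle_2_mid but purple is not meant.

How it is judged:
On the way, in this order (a step that is already met when the one before it is completed fails the run):
1. every cap has been twisted clockwise by at least 4 degrees with all three bottles in the rack (value of joint each of cap_1, cap_2, cap_3 above 0.07 rad and distance of each of bottle_1_mid, bottle_2_mid, bottle_3_mid from where it was at the start of the episode below 0.015 m and angle between each of bottle_1_mid, bottle_2_mid, bottle_3_mid's own z axis and vertical below 0.12 rad), for 0.2 s.
2. the loose-capped bottle stands upright on the floor of the rework tray (x of bottle_2_mid in the frame of tray_floor between -0.05 and 0.05 m and y of bottle_2_mid in the frame of tray_floor between -0.05 and 0.05 m and z of bottle_2_mid in the frame of tray_floor between 0.054 and 0.07 m and angle between bottle_2_mid's own z axis and vertical below 0.12 rad), for 0.2 s.
At the end, for the whole second after the job is handed in: Loose-capped bottle upright (7 deg) on the tray floor; tag on the slot floor, tab up, within 20 mm across and 30 mm along of its middle, tilt under 17 deg; good bottles upright in their wells within 15 mm of their start; every cap turned at least 4 deg; all released and at rest (all of step 2 and value of joint each of cap_1, cap_2, cap_3 above 0.07 rad and distance of each of bottle_1_mid, bottle_3_mid from where it was at the start of the episode below 0.015 m and angle between each of bottle_1_mid, bottle_3_mid's own z axis and vertical below 0.12 rad and x of tag_mid in the frame of holder between -0.02 and 0.02 m and y of tag_mid in the frame of holder between -0.03 and 0.03 m and z of tag_mid in the frame of holder between 0.032 and 0.048 m and angle between tag_mid's own z axis and vertical below 0.3 rad and linear speed of each of bottle_1, bottle_2, bottle_3, tag below 0.02 m/s); the robot touches nothing.
It fails at once if a good cap is over-tightened (turned more than 0.6 rad, 34 degrees) (value of joint any of cap_1, cap_3 above 0.6 rad).
It fails at once if a good bottle is moved more than 50 mm (distance of any of bottle_1_mid, bottle_3_mid from where it was at the start of the episode above 0.05 m).
It fails at once if the loose bottle or the tag is dropped (falls free faster than 0.7 m/s) ((linear speed of bottle_2 above 0.7 m/s and contact force between the fingers and bottle_2 below 0.2 N) or (linear speed of tag above 0.7 m/s and contact force between the fingers and tag below 0.2 N)).
It fails at once if a bystander (screwdriver, tape, can) is moved more than 25 mm (distance of any of screwdriver_mid, tape_mid, can_mid from where it was at the start of the episode above 0.025 m).
It also fails if it takes over 72 s, if anything falls off the work surface, if the arm or the gripper's body presses on something with over 40 N, if the wrist force passes 120 N, or if a joint passes its speed limit or range.

## Working session

There is one attempt and no reset: what is moved stays moved. The work goes in short steps, Python scripts to look and compute and a tool call to move; the robot and the scene stay as the last step left them, time stands still between calls to the robot, and variables do not carry over. Pictures are saved under pics/ and viewed, at most 10 in all, crops included, and the job is handed in when it is done.

Besides the shell and the picture viewer there is one more tool, called after "Request:" by a JSON object that holds its "api" and its "payload". jog_arm: Moves the arm, as the interface text tells. Its arguments: {"type":"object","properties":{"moves":{"type":"array","items":{"type":"array","items":{"type":"number"}}},"squeeze":{"type":"number"}},"required":["moves"]}

```bash
ls; mkdir -p pics; python3 - <<'E'
from plant import arm
import cv2,numpy as np
for n in("scene","top"):
    im=arm.snapshot(n); cv2.imwrite(f"pics/{n}.png",im[:,:,::-1]); i=arm.camera_info(n); print(n,i)
print(arm.get_state())
E
```

```text
pics
scene {'camera_matrix': array([[528.93681485,   0.        , 315.67749848],
       [  0.        , 528.93681485, 238.28791516],
       [  0.        ,   0.        ,   1.        ]]), 'k1': -0.11991127207644495, 'cam_to_world': array([[ 0.82818367, -0.3545767 ,  0.4340359 ,  1.13243451],
       [ 0.56017331,  0.54831851, -0.62092888, -0.78358056],
       [-0.01782301,  0.75737849,  0.65273284,  0.91568252],
       [ 0.        ,  0.        ,  0.        ,  1.        ]])}
top {'camera_matrix': array([[567.99350961,   0.        , 318.67057518],
       [  0.        , 567.99350961, 242.69830156],
       [  0.        ,   0.        ,   1.        ]]), 'k1': -0.027897703595648818, 'cam_to_world': array([[-2.01668842e-02,  9.96390538e-01, -8.24572219e-02,
         4.89227413e-01],
       [-9.99793865e-01, -2.02920141e-02, -6.79670734e-04,
         2.36899648e-02],
       [-2.35044060e-03,  8.24265177e-02,  9.96594373e-01,
         1.16827713e+00],
       [ 0.00000000e+00,  0.00000000e+00,  0.00000000e+00,
         1.00000000e+00]])}
{'time': 0.1, 'joint_positions': array([ 1.08677116e+00,  3.26896043e-01, -1.93488982e-01,  1.05202259e+00,
        1.39191840e-05,  1.43661817e+00]), 'qvel': array([-0.00081705, -0.00254384,  0.00089687,  0.00230413,  0.00238405,
        0.00241443]), 'joint_torque': array([-2.38753928e-04, -4.44238865e+01,  2.63037300e+01,  7.93238782e-03,
       -2.02026049e-04,  4.19492878e-06]), 'tcp_pos': array([0.1882206 , 0.51618406, 0.20806394]), 'orientation': array([[-9.39425069e-01,  3.42753495e-01, -7.62124243e-04],
       [ 3.42754266e-01,  9.39424024e-01, -1.41971667e-03],
       [ 2.29344973e-04, -1.59493876e-03, -9.99998702e-01]]), 'wrist_force': array([ 0.01443002, -0.34720081, -0.25030426]), 'wrist_torque': array([-0.03639194,  0.03766417, -0.00462172]), 'grasp_force': 0.0, 'width': 0.085303577734054}
```

View pics/scene.png

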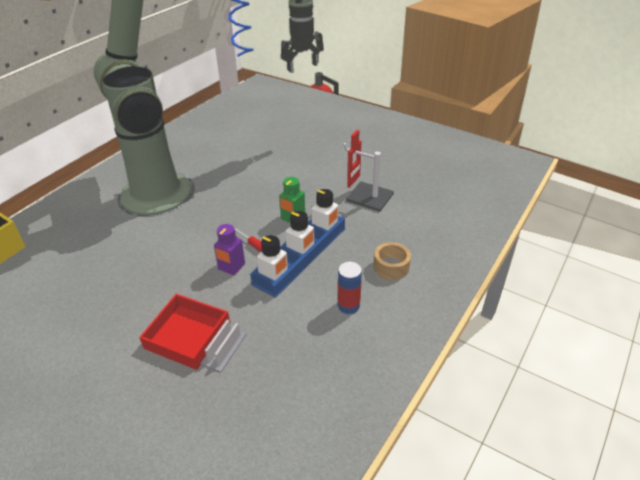

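View pics/top.png

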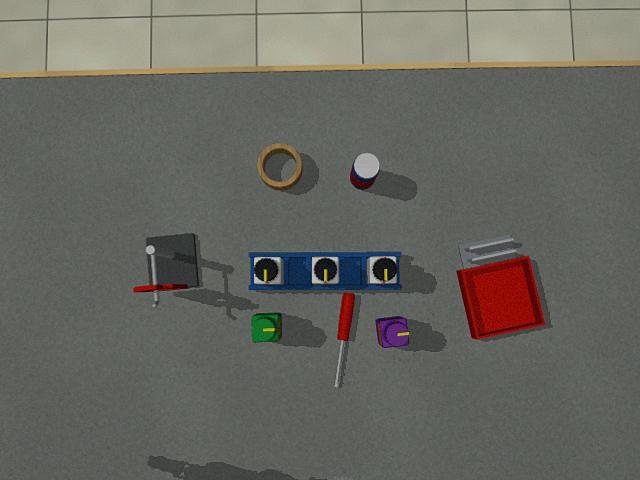

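The overview shows caps at top-image (266,270), (325,270), (384,269), the tray at (501,298), the rails at about (490,250), and the tag at (155,289) with the hook post at (150,250). Next I'll enlarge the details.

```bash
cat > h.py <<'E'
from plant import arm
import cv2,numpy as np
from scipy.optimize import least_squares
R=np.array
def ray(n,p,info=None):
    i=info or arm.camera_info(n);K=i["camera_matrix"]
    d=cv2.undistortPoints(R([[p]],float),K,R([i["k1"],0,0,0.]))[0,0] 
    T=i["cam_to_world"];v=T[:3,:3]@R([d[0],-d[1],-1]);return T[:3,3],v
def onz(n,p,z,info=None):
    o,v=ray(n,p,info);return o+v*(z-o[2])/v[2]
def tri(obs):
    A=np.zeros((3,3));b=np.zeros(3)
    for n,p in obs:
        o,v=ray(n,p);v=v/np.linalg.norm(v);P=np.eye(3)-np.outer(v,v);A+=P;b+=P@o
    return np.linalg.solve(A,b)
def proj(n,X,info=None):
    i=info or arm.camera_info(n);T=i["cam_to_world"];c=T[:3,:3].T@(R(X)-T[:3,3])
    s=R([c[0],-c[1]])/-c[2];s=s*(1+i["k1"]*(s@s));K=i["camera_matrix"];return K[:2,:2]@s+K[:2,2]
E
python3 - <<'E'
from h import *
s=cv2.imread("pics/scene.png");t=cv2.imread("pics/top.png")
f=lambda im,x,y,w,h,k:cv2.resize(im[y:y+h,x:x+w],(w*k,h*k),interpolation=cv2.INTER_CUBIC)
A=np.vstack([np.hstack([f(s,330,120,80,100,3),f(t,120,225,90,100,3),f(t,445,225,96,100,3)])[:, :798],
 np.hstack([f(s,225,175,133,98,3),f(t,245,245,133,98,3)])[:, :798]])
A=A[:600];print(A.shape);cv2.imwrite("pics/c1.png",A)
B=np.vstack([f(s,130,280,130,100,5)]);cv2.imwrite("pics/c2.png",B)
for p in[(266,270),(325,270),(384,269)]:print(onz("top",p,.13))
E
```

```text
(594, 798, 3)
[0.5270285 0.1216653 0.13     ]
[0.52485672 0.01384574 0.13      ]
[ 0.52448155 -0.09399501  0.13      ]
```

View pics/c1.png

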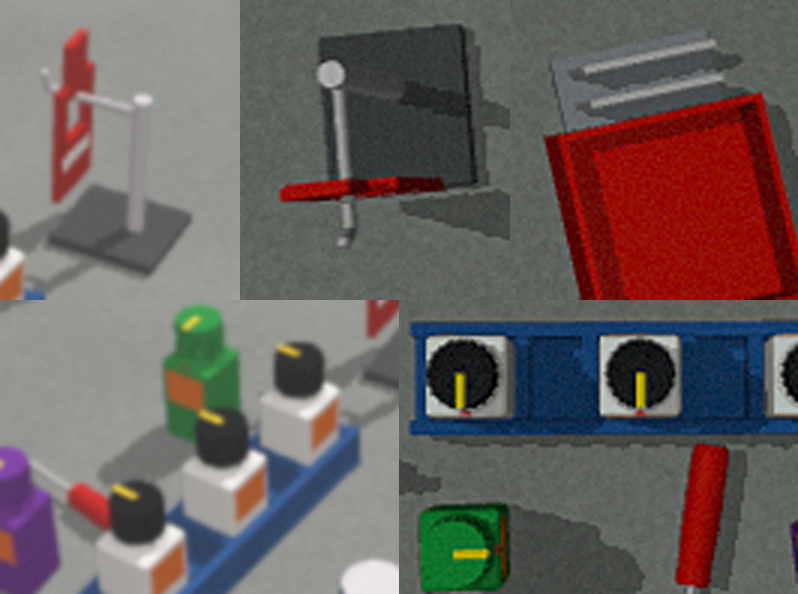

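View pics/c2.png

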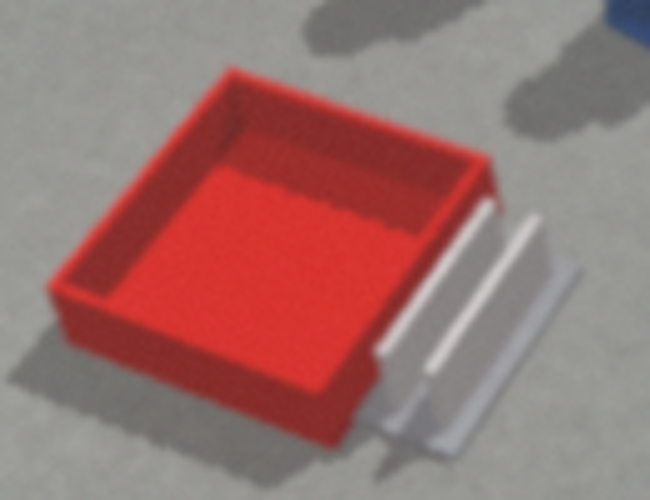

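```bash
python3 - <<'E'
from h import *
np.set_printoptions(precision=4,suppress=True)
T=lambda x,y,ox,oy,bx,by:(ox+(x-bx)/3,oy+(y-by)/3)
for n,a,b in[("cap+y",(266,269.7),(324.7,193)),("cap0",(325.3,269.7),(299,215)),("cap-y",(384,269.3),(269.3,238.5)),
 ("post",(150.3,249.3),(377.7,153.5)),("tip",(155,306),(345,144.3)),
 ("railA_end1",T(580,74,445,225,510,0),(130+545/5-1,280+218/5)),
 ]:
    X=tri([("top",a),("scene",b)]);print(n,X,proj("top",X)-a,proj("scene",X)-b)
t=lambda x,y:T(x,y,445,225,510,0)
for nm,p,z in[("outer rail a",t(580,74),.045),("outer rail b",t(714,42),.045),("inner a",t(588,106),.045),("inner b",t(722,76),.045),("tray corner L",t(548,137),.045),("tray corner R",t(764,95),.045),("tray c3",(544,326),.045),("tray c4",(473,338),.045)]:
    print(nm,onz("top",p,z))
s=lambda x,y:(130+x/5,280+y/5)
for nm,p in[("in1",(378,353)),("in2",(487,205)),("out1",(430,370)),("out2",(538,218)),("tray a",(232,70)),("b",(490,160)),("c",(50,288)),("d",(345,395))]:
    print(nm,onz("scene",s(*p),.045))
E
```

```text
cap+y [0.5286 0.1226 0.1283] [-0.4275 -0.541 ] [-0.4951  0.0577]
cap0 [0.5263 0.0139 0.1284] [-0.3754 -0.4591] [-0.4495  0.0337]
cap-y [ 0.5231 -0.0945  0.131 ] [0.3758 0.4318] [ 0.4566 -0.0174]
post [0.5679 0.3278 0.1516] [-0.1102 -0.1412] [-0.1148  0.0254]
tip [0.4671 0.3196 0.152 ] [-0.501  -0.6315] [-0.5071  0.0838]
railA_end1 [ 0.5639 -0.2735  0.0366] [-0.512  -0.5394] [-0.6809  0.0057]
outer rail a [ 0.5622 -0.2723  0.045 ]
outer rail b [ 0.5817 -0.3624  0.045 ]
inner a [ 0.541  -0.2767  0.045 ]
inner b [ 0.559  -0.3666  0.045 ]
tray corner L [ 0.521  -0.2494  0.045 ]
tray corner R [ 0.5458 -0.394   0.045 ]
tray c3 [ 0.4086 -0.4157  0.045 ]
tray c4 [ 0.3885 -0.2744  0.045 ]
in1 [ 0.5615 -0.3701  0.045 ]
in2 [ 0.5466 -0.2847  0.045 ]
out1 [ 0.5852 -0.3645  0.045 ]
out2 [ 0.5698 -0.278   0.045 ]
tray a [ 0.3956 -0.2893  0.045 ]
b [ 0.5307 -0.2645  0.045 ]
c [ 0.4214 -0.4243  0.045 ]
d [ 0.5648 -0.3935  0.045 ]
```

Request:
{"api": "jog_arm", "payload": {"moves": [[0,0,-4,0,0,-4,0],[0,0,-4,0,0,-4,0],[0,0,-4,0,0,-4,0],[0,0,-4,0,0,-4,0],[0,0,-4,0,0,-4,0]], "squeeze": 40}}

```text
time: 0.52
tcp_pos: [0.1891, 0.5178, 0.3309]
orientation: [[-1.0, 0.001, 0.002], [0.001, 1.0, 0.004], [-0.002, 0.004, -1.0]]
wrist_force: [-0.6, 0.5, -0.1]
width: 0.0853
grasp_force: 0.0
```

Request:
{"api": "jog_arm", "payload": {"moves": [[-4,-4.7,0,0,0,0,0],[-4,-4.7,0,0,0,0,0],[-4,-4.7,0,0,0,0,0],[-4,-4.7,0,0,0,0,0],[-4,-4.7,0,0,0,0,0]]}}

```text
time: 0.93
tcp_pos: [0.3097, 0.3719, 0.3269]
orientation: [[-1.0, 0.004, -0.002], [0.004, 1.0, -0.004], [0.002, -0.004, -1.0]]
wrist_force: [0.6, 1.2, 0.2]
width: 0.0854
grasp_force: 0.0
```

Request:
{"api": "jog_arm", "payload": {"moves": [[-4,-4.7,0,0,0,0,0],[-4,-4.7,0,0,0,0,0],[-4,-4.7,0,0,0,0,0],[-4,-4.7,0,0,0,0,0],[-4,-4.7,0,0,0,0,0]]}}

```text
time: 1.35
tcp_pos: [0.4298, 0.2308, 0.3267]
orientation: [[-1.0, 0.005, -0.002], [0.005, 1.0, -0.002], [0.002, -0.002, -1.0]]
wrist_force: [-0.4, -0.5, -0.2]
width: 0.0853
grasp_force: 0.0
```

Request:
{"api": "jog_arm", "payload": {"moves": [[-2.5,-4,2,0,0,0,0],[-2.5,-4,2,0,0,0,0],[-2.5,-4,2,0,0,0,0],[-2.5,-4,2,0,0,0,0],[-2.5,-4,2,0,0,0,0]]}}

```text
time: 1.77
tcp_pos: [0.503, 0.1102, 0.264]
orientation: [[-1.0, 0.007, -0.007], [0.007, 1.0, -0.002], [0.007, -0.002, -1.0]]
wrist_force: [-0.0, 0.8, 0.2]
width: 0.0854
grasp_force: 0.0
```

```bash
cat > snap.py <<'E'
from h import *
import sys,pickle
np.set_printoptions(precision=4,suppress=True)
i=arm.camera_info("wrist");im=arm.snapshot("wrist");n=sys.argv[1]
cv2.imwrite(f"pics/{n}.png",im[:,:,::-1]);pickle.dump(i,open(f"pics/{n}.pkl","wb"))
s=arm.get_state();print(s["tcp_pos"],s["joint_positions"],s["time"]);print(i["cam_to_world"])
E
python3 snap.py w1
```

```text
[0.5022 0.1122 0.2653] [ 0.0764  0.2332 -0.1737  1.1701 -0.0001  0.0819] 1.8167
[[ 0.0076 -0.9621 -0.2726  0.4321]
 [ 1.      0.0066  0.0047  0.1114]
 [-0.0027 -0.2726  0.9621  0.4292]
 [ 0.      0.      0.      1.    ]]
```

View pics/w1.png

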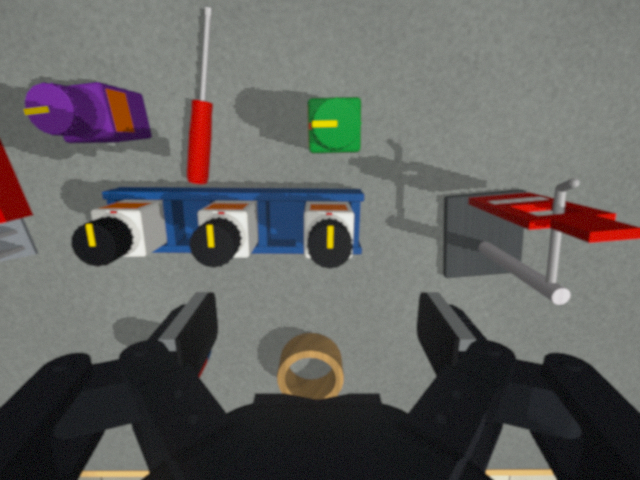

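The caps show at (330,242), (216,242) and (95,242). The tag is at the right, with its tab at about (610,228), the hook tip at (572,184) and the post top at (562,296).

```bash
python3 - <<'E'
from h import *
import pickle
np.set_printoptions(precision=4,suppress=True)
i=pickle.load(open("pics/w1.pkl","rb"))
for n,p,z in[("c1",(330,242),.129),("c2",(216,242),.129),("c3",(95,242),.129),("post",(562,296),.152),("tip",(572,184),.155),("barAtTag",(555,222),.145),("tabL",(548,208),.2)]:print(n,onz("wrist",p,z,i))
# black cap blob circles in top
t=cv2.imread("pics/top.png").max(2)
for c in[(266,270),(325,270),(384,269)]:
    m=np.zeros_like(t);cv2.circle(m,c,20,1,-1);b=((t<60)&(m>0)).astype(np.uint8)
    k=max(cv2.findContours(b,0,2)[0],key=cv2.contourArea);q,r=cv2.minEnclosingCircle(k);print(q,r,onz("top",q,.125))
E
```

```text
c1 [0.5227 0.122  0.129 ]
c2 [0.5219 0.0164 0.129 ]
c3 [ 0.5212 -0.096   0.129 ]
post [0.5676 0.3288 0.152 ]
tip [0.4674 0.3158 0.155 ]
barAtTag [0.5012 0.315  0.145 ]
tabL [0.4779 0.269  0.2   ]
(265.8157958984375, 269.5) 11.910717010498047 [0.5281 0.1225 0.125 ]
(325.0, 269.0) 11.401854515075684 [0.5269 0.0138 0.125 ]
(384.5, 269.0) 12.175895690917969 [ 0.5246 -0.0955  0.125 ]
```

Request:
{"api": "jog_arm", "payload": {"moves": [[-0.75,0.35,1,0,0,0,0],[-0.75,0.35,2,0,0,0,0],[-0.75,0.35,3,0,0,0,0],[-0.75,0.35,3.5,0,0,0,0],[-0.75,0.35,3.5,0,0,0,0]]}}

```text
time: 2.23
tcp_pos: [0.5215, 0.1257, 0.1594]
orientation: [[-1.0, -0.0, -0.009], [-0.0, 1.0, -0.001], [0.009, -0.001, -1.0]]
wrist_force: [-0.6, 0.2, -0.4]
width: 0.0853
grasp_force: 0.0
```

```bash
python3 snap.py w2
```

```text
[0.5231 0.1257 0.1618] [ 0.0985  0.3448 -0.2922  0.9393  0.0003  0.0981] 2.2833
[[ 0.0001 -0.9627 -0.2704  0.451 ]
 [ 1.     -0.0002  0.0009  0.126 ]
 [-0.0009 -0.2704  0.9627  0.3248]
 [ 0.      0.      0.      1.    ]]
```

View pics/w2.png

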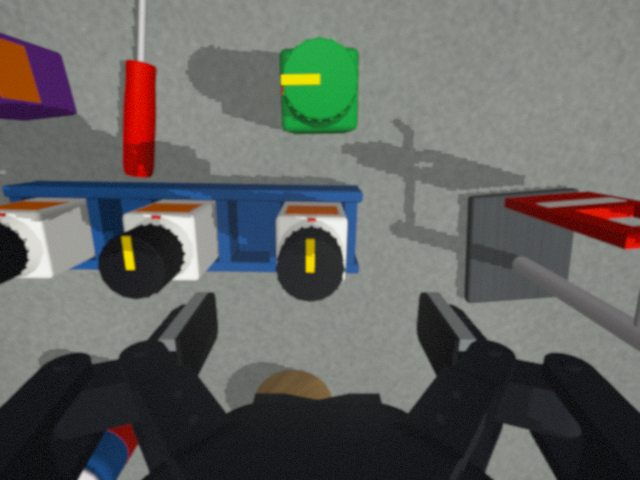

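```bash
python3 - <<'E'
from h import *
import pickle
np.set_printoptions(precision=4,suppress=True)
i=pickle.load(open("pics/w2.pkl","rb"))
for n,p,z in[("c1",(310.5,265),.129),("c2",(134,262),.129),("bartip?",(640,300),.15)]:print(n,onz("wrist",p,z,i))
print(proj("wrist",[.5231,.1257,.1618],i))
E
```

```text
c1 [0.5243 0.1219 0.129 ]
c2 [0.5223 0.0136 0.129 ]
bartip? [0.5374 0.3087 0.15  ]
[316.5296 285.0807]
```

Request:
{"api": "jog_arm", "payload": {"moves": [[-0.05,-0.12,0.7,0,0,0,0],[-0.05,-0.12,1.4,0,0,0,0],[-0.05,-0.12,2.05,0,0,0,0],[-0.05,-0.12,2.05,0,0,0,0],[-0.05,-0.12,2.05,0,0,0,60]]}}

```text
time: 2.7
tcp_pos: [0.527, 0.1219, 0.1031]
orientation: [[-1.0, 0.0, -0.0], [0.0, 1.0, 0.0], [0.0, 0.0, -1.0]]
wrist_force: [0.7, -0.2, 0.2]
width: 0.0754
grasp_force: 0.0
```

Request:
{"api": "jog_arm", "payload": {"moves": [[0,0,0,0,0,0,255],[0,0,0,0,0,0,255],[0,0,0,0,0,0,255],[0,0,0,0,0,0,255],[0,0,0,0,0,0,255]], "squeeze": 40}}

```text
time: 3.12
tcp_pos: [0.5286, 0.1214, 0.1044]
orientation: [[-1.0, 0.001, 0.003], [0.001, 1.0, 0.0], [-0.003, 0.0, -1.0]]
wrist_force: [-1.3, -1.4, 6.2]
width: 0.0385
grasp_force: 39.3
```

Request:
{"api": "jog_arm", "payload": {"moves": [[0,0,0,0,0,0,255],[0,0,0,0,0,0,255],[0,0,0,0,0,0,255],[0,0,0,0,0,0,255],[0,0,0,0,0,0,255]]}}

```text
time: 3.53
tcp_pos: [0.5286, 0.1214, 0.1044]
orientation: [[-1.0, 0.001, 0.003], [0.001, 1.0, 0.0], [-0.003, 0.0, -1.0]]
wrist_force: [-1.4, -0.5, 6.5]
width: 0.0379
grasp_force: 39.3
```

Request:
{"api": "jog_arm", "payload": {"moves": [[0,0,0,0,0,1,255],[0,0,0,0,0,1,255],[0,0,0,0,0,2,255],[0,0,0,0,0,2,255],[0,0,0,0,0,2,255]]}}

```text
time: 3.95
tcp_pos: [0.5287, 0.1215, 0.1044]
orientation: [[-0.985, 0.175, 0.003], [0.175, 0.985, 0.0], [-0.003, 0.001, -1.0]]
wrist_force: [-1.0, -0.2, 7.5]
width: 0.0382
grasp_force: 39.4
```

```bash
cat > st.py <<'E'
from plant import arm
import numpy as np
s=arm.get_state();o=s["orientation"];print("t",s["time"],"yaw",np.degrees(np.arctan2(o[1,1],o[0,1])).round(2),"pos",s["tcp_pos"].round(4),"F",s["wrist_force"].round(2),"T",s["wrist_torque"].round(3),"w",s["width"],s["grasp_force"],s["joint_torque"][5],s["joint_positions"].round(2))
E
python3 st.py
```

```text
t 3.95 yaw 79.95 pos [0.5287 0.1215 0.1044] F [-1.01 -0.2   7.48] T [0.01  0.139 0.004] w 0.03816437264713815 39.37174379825592 0.01740477397106588 [ 0.09  0.4  -0.37  0.8   0.    0.27]
```

Request:
{"api": "jog_arm", "payload": {"moves": [[0,0,0,0,0,1,255],[0,0,0,0,0,1,255],[0,0,0,0,0,2,255],[0,0,0,0,0,2,255],[0,0,0,0,0,2,255]]}}

```text
time: 4.37
tcp_pos: [0.5286, 0.1215, 0.1043]
orientation: [[-0.939, 0.343, 0.003], [0.343, 0.939, 0.0], [-0.003, 0.001, -1.0]]
wrist_force: [-0.7, 0.5, 6.1]
width: 0.0384
grasp_force: 39.4
```

```bash
python3 st.py; python3 snap.py w3
```

```text
t 4.3667 yaw 69.97 pos [0.5286 0.1215 0.1043] F [-0.65  0.46  6.15] T [0.008 0.214 0.095] w 0.03839341295712135 39.40946102142334 0.14671560376882553 [ 0.09  0.4  -0.37  0.8   0.    0.44]
[0.5286 0.1215 0.1043] [ 0.0899  0.4029 -0.3675  0.797   0.0001  0.4394] 4.4167
[[ 0.343  -0.9011 -0.2652  0.4603]
 [ 0.9393  0.3294  0.0959  0.1461]
 [ 0.001  -0.282   0.9594  0.2689]
 [ 0.      0.      0.      1.    ]]
```

View pics/w3.png

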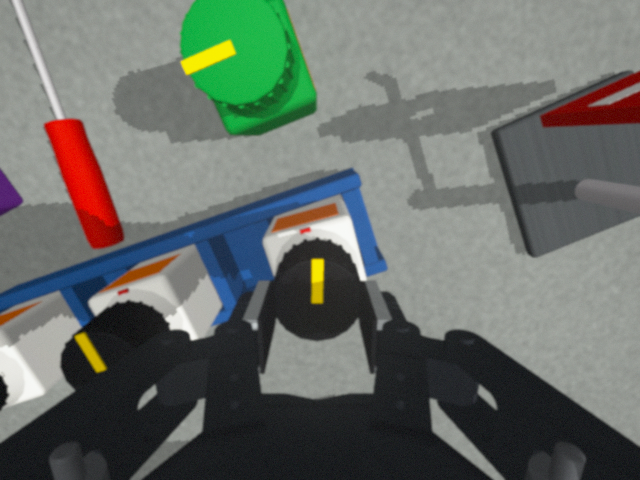

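Cap 1's yellow line turned with the fingers to (317,280) and the red mark is at (305,232), so the twist took. I'll release and see whether it springs back.

Request:
{"api": "jog_arm", "payload": {"moves": [[0,0,0,0,0,0,0],[0,0,0,0,0,0,0],[0,0,0,0,0,0,0],[0,0,-0.5,0,0,0,0],[0,0,-1.7,0,0,0,0]]}}

```text
time: 4.83
tcp_pos: [0.5234, 0.121, 0.1496]
orientation: [[-0.939, 0.343, -0.009], [0.343, 0.939, -0.001], [0.008, -0.004, -1.0]]
wrist_force: [0.8, -0.6, -0.2]
width: 0.0857
grasp_force: 0.0
```

Request:
{"api": "jog_arm", "payload": {"moves": [[0,0,0,0,0,-4,0],[0,0,0,0,0,-4,0],[0,0,0,0,0,-4,0],[0,0,0,0,0,-4,0],[0,0,0,0,0,-4,0]]}}

```text
time: 5.25
tcp_pos: [0.5271, 0.1214, 0.1532]
orientation: [[-1.0, 0.003, -0.0], [0.003, 1.0, -0.0], [0.0, -0.0, -1.0]]
wrist_force: [-0.2, 1.2, 0.1]
width: 0.0854
grasp_force: 0.0
```

Request:
{"api": "jog_arm", "payload": {"moves": [[0.2,-1.4,0,0,0,0,0],[0.2,-2.8,0,0,0,0,0],[0.2,-3.6,0,0,0,0,0],[0.2,-3.6,0,0,0,0,0],[0.2,-3.6,0,0,0,0,0]]}}

```text
time: 5.67
tcp_pos: [0.5211, 0.0123, 0.1531]
orientation: [[-1.0, 0.005, -0.0], [0.005, 1.0, 0.0], [0.0, 0.0, -1.0]]
wrist_force: [0.7, 0.4, 0.3]
width: 0.0856
grasp_force: 0.0
```

```bash
python3 snap.py w4; cat > caps.py <<'E'
# yellow line direction (world, deg) for caps at top z=.129, from wrist picture
from h import *
import pickle,sys
n=sys.argv[1];i=pickle.load(open(f"pics/{n}.pkl","rb"));im=cv2.cvtColor(cv2.imread(f"pics/{n}.png"),cv2.COLOR_BGR2HSV)
m=cv2.inRange(im,(24,150,120),(36,255,255))
for k in cv2.findContours(m,0,2)[0]:
    if cv2.contourArea(k)<60: continue
    P=R([onz("wrist",p[0],.129,i)[:2] for p in k]);c=P.mean(0)
    r=cv2.minAreaRect((P*1000).astype(np.float32));B=cv2.boxPoints(r);e=[B[1]-B[0],B[2]-B[1]];e=max(e,key=np.linalg.norm)
    if e[0]>0:e=-e
    print("line c",c.round(4),"len",np.linalg.norm(e).round(1),"deg from -x, cw+:",-np.degrees(np.arctan2(e[1],e[0]))%360-180)
E
python3 caps.py w4;python3 caps.py w1
```

```text
[0.521  0.0133 0.1531] [-0.1165  0.3192 -0.3538  0.8983  0.0006 -0.1133] 5.7167
[[ 0.0058 -0.9604 -0.2786  0.4491]
 [ 1.      0.0056  0.0016  0.0129]
 [ 0.     -0.2786  0.9604  0.3179]
 [ 0.      0.      0.      1.    ]]
line c [0.518  0.1248] len 22.4 deg from -x, cw+: 13.057999
line c [0.5196 0.0103] len 21.9 deg from -x, cw+: 0.33389282
line c [ 0.5144 -0.0989] len 21.9 deg from -x, cw+: 1.255127
line c [0.4188 0.1142] len 21.3 deg from -x, cw+: 88.91388
line c [ 0.4068 -0.1241] len 20.6 deg from -x, cw+: 84.50482
line c [0.5165 0.1222] len 22.1 deg from -x, cw+: -0.030639648
line c [0.5158 0.0115] len 22.0 deg from -x, cw+: 0.96157837
line c [ 0.5137 -0.0993] len 22.0 deg from -x, cw+: 1.0241852
line c [0.4183 0.1143] len 21.2 deg from -x, cw+: 87.71463
line c [ 0.4063 -0.1249] len 20.2 deg from -x, cw+: 84.35498
```

Request:
{"api": "jog_arm", "payload": {"moves": [[-0.05,-0.03,0.7,0,0,0,0],[-0.05,-0.03,1.4,0,0,0,0],[-0.05,-0.03,1.7,0,0,0,0],[-0.05,-0.03,1.7,0,0,0,0],[-0.05,-0.03,1.7,0,0,0,60]]}}

```text
time: 6.13
tcp_pos: [0.5222, 0.0134, 0.1021]
orientation: [[-1.0, -0.0, -0.001], [-0.0, 1.0, 0.0], [0.001, 0.0, -1.0]]
wrist_force: [0.3, 0.2, 0.8]
width: 0.0755
grasp_force: 0.0
```

Request:
{"api": "jog_arm", "payload": {"moves": [[0,0,0,0,0,0,255],[0,0,0,0,0,0,255],[0,0,0,0,0,0,255],[0,0,0,0,0,0,255],[0,0,0,0,0,0,255]]}}

```text
time: 6.55
tcp_pos: [0.5236, 0.0121, 0.1037]
orientation: [[-1.0, 0.001, 0.002], [0.001, 1.0, -0.001], [-0.002, -0.001, -1.0]]
wrist_force: [-0.7, -0.5, 5.4]
width: 0.0389
grasp_force: 39.5
```

Request:
{"api": "jog_arm", "payload": {"moves": [[0,0,0,0,0,1,255],[0,0,0,0,0,1,255],[0,0,0,0,0,2,255],[0,0,0,0,0,2,255],[0,0,0,0,0,2,255]]}}

```text
time: 6.97
tcp_pos: [0.5233, 0.0126, 0.1035]
orientation: [[-0.985, 0.175, 0.002], [0.175, 0.985, 0.001], [-0.002, 0.001, -1.0]]
wrist_force: [0.0, 0.3, 5.7]
width: 0.0387
grasp_force: 39.6
```

Request:
{"api": "jog_arm", "payload": {"moves": [[0,0,0,0,0,1,255],[0,0,0,0,0,1,255],[0,0,0,0,0,2,255],[0,0,0,0,0,2,255],[0,0,0,0,0,2,255]]}}

```text
time: 7.38
tcp_pos: [0.5238, 0.0127, 0.1035]
orientation: [[-0.94, 0.341, 0.003], [0.341, 0.94, 0.001], [-0.002, 0.002, -1.0]]
wrist_force: [-1.8, 0.7, 5.3]
width: 0.0382
grasp_force: 39.9
```

```bash
python3 st.py
```

```text
t 7.3833 yaw 70.07 pos [0.5238 0.0127 0.1035] F [-1.79  0.68  5.26] T [0.28  0.025 0.144] w 0.03824539004653228 39.94972229003906 0.14788038097321987 [-0.12  0.37 -0.42  0.78  0.    0.23]
```

Request:
{"api": "jog_arm", "payload": {"moves": [[0,0,0,0,0,0,0],[0,0,0,0,0,0,0],[0,0,0,0,0,0,0],[0,0,-0.5,0,0,0,0],[0,0,-1.7,0,0,0,0]]}}

```text
time: 7.8
tcp_pos: [0.5187, 0.0128, 0.1495]
orientation: [[-0.939, 0.342, -0.009], [0.342, 0.94, 0.001], [0.009, -0.002, -1.0]]
wrist_force: [-0.1, -0.7, -0.2]
width: 0.0856
grasp_force: 0.0
```

Request:
{"api": "jog_arm", "payload": {"moves": [[0,0,0,0,0,-4,0],[0,0,0,0,0,-4,0],[0,0,0,0,0,-4,0],[0,0,0,0,0,-4,0],[0,0,0,0,0,-4,0]]}}

```text
time: 8.22
tcp_pos: [0.5224, 0.0124, 0.1531]
orientation: [[-1.0, 0.003, -0.001], [0.003, 1.0, 0.0], [0.001, 0.0, -1.0]]
wrist_force: [0.0, 0.3, 0.7]
width: 0.0855
grasp_force: 0.0
```

Request:
{"api": "jog_arm", "payload": {"moves": [[0.1,-1.4,0,0,0,0,0],[0.1,-2.8,0,0,0,0,0],[0.1,-3.6,0,0,0,0,0],[0.1,-3.6,0,0,0,0,0],[0.1,-3.6,0,0,0,0,0]]}}

```text
time: 8.63
tcp_pos: [0.5193, -0.0967, 0.1529]
orientation: [[-1.0, 0.005, -0.001], [0.005, 1.0, 0.0], [0.001, 0.0, -1.0]]
wrist_force: [0.0, -0.3, -0.2]
width: 0.0851
grasp_force: 0.0
```

```bash
python3 snap.py w5;python3 caps.py w5
```

```text
[ 0.5192 -0.0956  0.1529] [-0.3223  0.3316 -0.3362  0.9039  0.0005 -0.3191] 8.6833
[[ 0.0057 -0.9604 -0.2784  0.4474]
 [ 1.      0.0055  0.0016 -0.0961]
 [ 0.     -0.2784  0.9605  0.3177]
 [ 0.      0.      0.      1.    ]]
line c [0.5168 0.0146] len 22.1 deg from -x, cw+: 13.113892
line c [ 0.5142 -0.0988] len 21.9 deg from -x, cw+: 0.32858276
line c [ 0.4071 -0.1277] len 20.5 deg from -x, cw+: 83.50052
```

Request:
{"api": "jog_arm", "payload": {"moves": [[-0.07,0,0.7,0,0,0,0],[-0.07,0,1.4,0,0,0,0],[-0.07,0,1.7,0,0,0,0],[-0.07,0,1.7,0,0,0,0],[-0.07,0,1.7,0,0,0,60]]}}

```text
time: 9.1
tcp_pos: [0.5212, -0.0945, 0.1022]
orientation: [[-1.0, -0.0, -0.001], [-0.0, 1.0, 0.001], [0.001, 0.001, -1.0]]
wrist_force: [0.7, -0.2, 0.8]
width: 0.0755
grasp_force: 0.0
```

Request:
{"api": "jog_arm", "payload": {"moves": [[0,0,0,0,0,0,255],[0,0,0,0,0,0,255],[0,0,0,0,0,0,255],[0,0,0,0,0,0,255],[0,0,0,0,0,0,255]]}}

```text
time: 9.52
tcp_pos: [0.5227, -0.0961, 0.1037]
orientation: [[-1.0, 0.001, 0.003], [0.001, 1.0, -0.001], [-0.003, -0.001, -1.0]]
wrist_force: [-0.7, -2.0, 6.2]
width: 0.039
grasp_force: 39.6
```

Request:
{"api": "jog_arm", "payload": {"moves": [[0,0,0,0,0,1,255],[0,0,0,0,0,1,255],[0,0,0,0,0,2,255],[0,0,0,0,0,2,255],[0,0,0,0,0,2,255]]}}

```text
time: 9.93
tcp_pos: [0.5227, -0.096, 0.1036]
orientation: [[-0.985, 0.175, 0.003], [0.175, 0.985, -0.001], [-0.003, -0.0, -1.0]]
wrist_force: [-1.2, -0.6, 5.7]
width: 0.0386
grasp_force: 39.7
```

Request:
{"api": "jog_arm", "payload": {"moves": [[0,0,0,0,0,1,255],[0,0,0,0,0,1,255],[0,0,0,0,0,2,255],[0,0,0,0,0,2,255],[0,0,0,0,0,2,255]]}}

```text
time: 10.35
tcp_pos: [0.5228, -0.0958, 0.1035]
orientation: [[-0.94, 0.342, 0.003], [0.342, 0.94, -0.0], [-0.003, 0.001, -1.0]]
wrist_force: [-0.5, -0.3, 5.7]
width: 0.039
grasp_force: 39.8
```

```bash
python3 st.py
```

```text
t 10.35 yaw 70.01 pos [ 0.5228 -0.0958  0.1035] F [-0.53 -0.28  5.73] T [ 0.203 -0.035  0.034] w 0.03902639307058043 39.79272544384003 0.03678885754197836 [-0.32  0.39 -0.4   0.79  0.    0.03]
```

Request:
{"api": "jog_arm", "payload": {"moves": [[0,0,0,0,0,0,0],[0,0,0,0,0,0,0],[0,0,0,0,0,0,0],[0,0,-0.5,0,0,0,0],[0,0,-1.7,0,0,0,0]]}}

```text
time: 10.77
tcp_pos: [0.5178, -0.0944, 0.1494]
orientation: [[-0.939, 0.342, -0.009], [0.342, 0.94, 0.003], [0.01, -0.0, -1.0]]
wrist_force: [0.9, -0.1, 0.1]
width: 0.0857
grasp_force: 0.0
```

Request:
{"api": "jog_arm", "payload": {"moves": [[0,0,-1,0,0,-4,0],[0,0,-1,0,0,-4,0],[0,0,-1,0,0,-4,0],[0,0,-1,0,0,-4,0],[0,0,-1,0,0,-4,0]]}}

```text
time: 11.18
tcp_pos: [0.5212, -0.0954, 0.183]
orientation: [[-1.0, 0.003, -0.001], [0.003, 1.0, 0.0], [0.001, 0.0, -1.0]]
wrist_force: [-0.3, 0.1, 0.1]
width: 0.0855
grasp_force: 0.0
```

```bash
python3 snap.py w6;python3 caps.py w6
```

```text
[ 0.5212 -0.0954  0.1828] [-0.3204  0.3093 -0.2862  0.9765  0.     -0.3174] 11.2333
[[ 0.0036 -0.9605 -0.2782  0.4494]
 [ 1.      0.0034  0.0012 -0.0949]
 [-0.0002 -0.2782  0.9605  0.3478]
 [ 0.      0.      0.      1.    ]]
line c [0.5242 0.1216] len 11.9 deg from -x, cw+: -14.630905
line c [0.5162 0.0144] len 22.2 deg from -x, cw+: 12.193985
line c [ 0.5153 -0.0956] len 22.4 deg from -x, cw+: 20.43785
line c [ 0.407  -0.1283] len 20.4 deg from -x, cw+: 84.710236
```

View pics/w6.png

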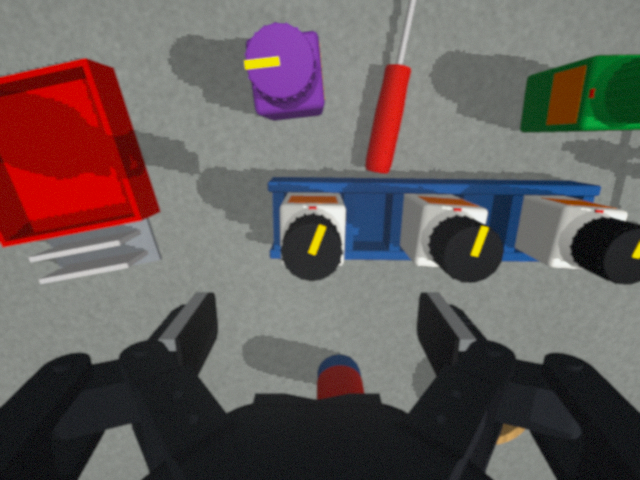

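The third cap (picture (313,247)) stayed at 20° with almost no torque, so it's the loose one; the other two sprang back to about 12°. From the tray corners (158,212), (88,61), (3,245) and the rails I'll refine the targets.

```bash
python3 - <<'E'
from h import *
import pickle
np.set_printoptions(precision=4,suppress=True)
i=pickle.load(open("pics/w6.pkl","rb"))
for n,p in[("++",(158,212)),("-+",(88,61)),("+-",(3,245)),("in+",(118,243)),("in-",(30,259)),("out+",(128,265)),("out-",(40,282))]:print(n,onz("wrist",p,.045,i))
E
```

```text
++ [ 0.5135 -0.2401  0.045 ]
-+ [ 0.3886 -0.2802  0.045 ]
+- [ 0.5445 -0.39    0.045 ]
in+ [ 0.5429 -0.2816  0.045 ]
in- [ 0.5585 -0.368   0.045 ]
out+ [ 0.5649 -0.2757  0.045 ]
out- [ 0.5822 -0.3639  0.045 ]
```

Request:
{"api": "jog_arm", "payload": {"moves": [[-0.03,0,1,0,0,0,0],[-0.03,0,2,0,0,0,0],[-0.03,0,2.7,0,0,0,0],[-0.03,0,2.7,0,0,0,0],[-0.03,0,2.7,0,0,0,60]]}}

```text
time: 11.65
tcp_pos: [0.5212, -0.0951, 0.1012]
orientation: [[-1.0, 0.002, -0.003], [0.002, 1.0, 0.001], [0.003, 0.001, -1.0]]
wrist_force: [-0.1, 0.1, 0.5]
width: 0.0754
grasp_force: 0.0
```

Request:
{"api": "jog_arm", "payload": {"moves": [[0,0,0,0,0,0,255],[0,0,0,0,0,0,255],[0,0,0,0,0,0,255],[0,0,0,0,0,0,255],[0,0,0,0,0,0,255]], "squeeze": 50}}

```text
time: 12.07
tcp_pos: [0.5241, -0.0964, 0.1044]
orientation: [[-1.0, 0.001, 0.004], [0.001, 1.0, -0.002], [-0.004, -0.002, -1.0]]
wrist_force: [-0.8, -0.8, 5.1]
width: 0.0377
grasp_force: 49.5
```

Request:
{"api": "jog_arm", "payload": {"moves": [[0,0,-0.3,0,0,0,255],[0,0,-0.7,0,0,0,255],[0,0,-1.2,0,0,0,255],[0,0,-1.7,0,0,0,255],[0,0,-2.2,0,0,0,255]]}}

```text
time: 12.48
tcp_pos: [0.5224, -0.0954, 0.1698]
orientation: [[-1.0, 0.001, 0.0], [0.001, 1.0, 0.0], [-0.0, 0.0, -1.0]]
wrist_force: [1.3, 0.3, -2.5]
width: 0.0376
grasp_force: 50.3
```

Request:
{"api": "jog_arm", "payload": {"moves": [[0,0,-0.5,0,0,0,255],[0,0,-0.8,0,0,0,255],[0,0,-0.8,0,0,0,255],[0,0,-0.8,0,0,0,255],[0,0,-0.8,0,0,0,255]]}}

```text
time: 12.9
tcp_pos: [0.522, -0.0953, 0.1916]
orientation: [[-1.0, 0.001, -0.001], [0.001, 1.0, 0.0], [0.001, 0.0, -1.0]]
wrist_force: [0.1, -0.1, -1.5]
width: 0.0379
grasp_force: 50.3
```

```bash
python3 st.py
```

```text
t 12.9 yaw 89.96 pos [ 0.522  -0.0953  0.1916] F [ 0.14 -0.1  -1.45] T [-0.024 -0.007 -0.079] w 0.03785744945441016 50.28833091259003 0.00029693175747524947 [-0.32  0.3  -0.27  1.    0.   -0.32]
```

Request:
{"api": "jog_arm", "payload": {"moves": [[0,-1.1,0,0,0,0,255],[0.2,-2.2,0,0,0,0,255],[0.4,-3.3,0,0,0,0,255],[0.6,-4.4,0,0,0,0,255],[0.9,-5.5,0,0,0,0,255]]}}

```text
time: 13.32
tcp_pos: [0.4947, -0.2615, 0.191]
orientation: [[-1.0, 0.0, -0.001], [0.0, 1.0, 0.001], [0.001, 0.001, -1.0]]
wrist_force: [1.2, 0.1, -3.2]
width: 0.0376
grasp_force: 50.6
```

Request:
{"api": "jog_arm", "payload": {"moves": [[0.5,-1,0,0,0,0,255],[0.97,-2,0,0,0,0,255],[0.97,-2.47,0,0,0,0,255],[0.97,-2.47,0,0,0,0,255],[0.97,-2.47,0,0,0,0,255]]}}

```text
time: 13.73
tcp_pos: [0.4658, -0.3346, 0.1911]
orientation: [[-1.0, 0.002, -0.001], [0.002, 1.0, 0.002], [0.001, 0.002, -1.0]]
wrist_force: [0.1, 0.7, -2.7]
width: 0.0377
grasp_force: 50.8
```

Request:
{"api": "jog_arm", "payload": {"moves": [[0,0,0.8,0,0,0,255],[0,0,1.5,0,0,0,255],[0,0,2.1,0,0,0,255],[0,0,2.6,0,0,0,255],[0,0,2.6,0,0,0,255]]}}

```text
time: 14.15
tcp_pos: [0.4647, -0.3308, 0.1106]
orientation: [[-1.0, -0.001, -0.005], [-0.001, 1.0, 0.005], [0.005, 0.005, -1.0]]
wrist_force: [-1.3, 1.1, -1.4]
width: 0.0378
grasp_force: 50.8
```

```bash
python3 st.py; python3 snap.py w7
```

```text
t 14.15 yaw 90.08 pos [ 0.4647 -0.3308  0.1106] F [-1.33  1.09 -1.45] T [0.03  0.094 0.055] w 0.037795020503249094 50.808162689208984 0.000505453263031086 [-0.75  0.45 -0.27  0.86  0.   -0.75]
[ 0.4654 -0.3318  0.1124] [-0.7487  0.4492 -0.2686  0.858   0.0004 -0.75  ] 14.2
[[-0.001  -0.9617 -0.2743  0.3935]
 [ 1.      0.0004 -0.0049 -0.3315]
 [ 0.0049 -0.2743  0.9616  0.2757]
 [ 0.      0.      0.      1.    ]]
```

View pics/w7.png

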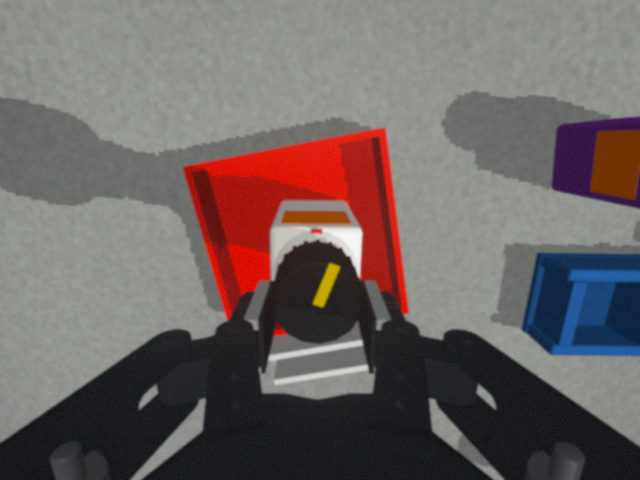

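The bottle hangs upright over the tray; its cap is at (318,290) and the tray rim corners are at (186,168) and (385,130). Now I'll lower it gently.

Request:
{"api": "jog_arm", "payload": {"moves": [[0,0,0.1,0,0,0,255],[0,0,0.15,0,0,0,255],[0,0,0.2,0,0,0,255],[0,0,0.2,0,0,0,255],[0,0,0.2,0,0,0,255]]}}

```text
time: 14.62
tcp_pos: [0.4665, -0.3348, 0.1088]
orientation: [[-1.0, 0.001, 0.001], [0.001, 1.0, -0.001], [-0.001, -0.001, -1.0]]
wrist_force: [0.3, 0.5, -1.8]
width: 0.0376
grasp_force: 50.9
```

Request:
{"api": "jog_arm", "payload": {"moves": [[0,0,0.03,0,0,0,255],[0,0,0.06,0,0,0,255],[0,0,0.09,0,0,0,255],[0,0,0.09,0,0,0,255],[0,0,0.09,0,0,0,255]]}}

```text
time: 15.03
tcp_pos: [0.4662, -0.3346, 0.1055]
orientation: [[-1.0, 0.001, -0.0], [0.001, 1.0, 0.0], [0.0, 0.0, -1.0]]
wrist_force: [-0.1, 0.1, -2.4]
width: 0.0376
grasp_force: 50.9
```

Request:
{"api": "jog_arm", "payload": {"moves": [[0,0,0.03,0,0,0,255],[0,0,0.05,0,0,0,255],[0,0,0.07,0,0,0,255],[0,0,0.07,0,0,0,255],[0,0,0.07,0,0,0,255]]}}

```text
time: 15.45
tcp_pos: [0.4663, -0.3347, 0.1037]
orientation: [[-1.0, 0.001, 0.0], [0.001, 1.0, -0.0], [-0.0, -0.0, -1.0]]
wrist_force: [-1.1, -0.2, 0.2]
width: 0.0377
grasp_force: 51.4
```

Request:
{"api": "jog_arm", "payload": {"moves": [[0,0,0.03,0,0,0,255],[0,0,0.03,0,0,0,255],[0,0,0.03,0,0,0,255],[0,0,0.03,0,0,0,255],[0,0,0.03,0,0,0,255]]}}

```text
time: 15.87
tcp_pos: [0.4666, -0.3353, 0.1034]
orientation: [[-1.0, 0.001, 0.001], [0.001, 1.0, -0.001], [-0.001, -0.001, -1.0]]
wrist_force: [-1.6, -0.4, 5.2]
width: 0.0376
grasp_force: 53.0
```

Request:
{"api": "jog_arm", "payload": {"moves": [[0,0,0,0,0,0,100],[0,0,0,0,0,0,0],[0,0,0,0,0,0,0],[0,0,0,0,0,0,0],[0,0,0,0,0,0,0]]}}

```text
time: 16.28
tcp_pos: [0.4662, -0.3344, 0.1023]
orientation: [[-1.0, 0.001, -0.0], [0.001, 1.0, 0.0], [0.0, 0.0, -1.0]]
wrist_force: [0.4, -0.6, -0.5]
width: 0.0853
grasp_force: 0.0
```

Request:
{"api": "jog_arm", "payload": {"moves": [[0,0,-0.6,0,0,0,0],[0,0,-1.4,0,0,0,0],[0,0,-2.4,0,0,0,0],[0,0,-3.4,0,0,0,0],[0,0,-4.4,0,0,0,0]]}}

```text
time: 16.7
tcp_pos: [0.466, -0.3342, 0.2357]
orientation: [[-1.0, 0.001, -0.0], [0.001, 1.0, 0.001], [0.0, 0.001, -1.0]]
wrist_force: [0.3, -0.6, 0.1]
width: 0.0851
grasp_force: 0.0
```

```bash
python3 st.py; python3 snap.py w8; python3 caps.py w8
```

```text
t 16.7 yaw 89.96 pos [ 0.466  -0.3342  0.2357] F [ 0.25 -0.63  0.14] T [-0.059 -0.074 -0.021] w 0.08514680994693823 0.0 9.129630598181393e-06 [-0.75  0.36 -0.08  1.14  0.   -0.75]
[ 0.4684 -0.3364  0.2423] [-0.7509  0.3498 -0.0718  1.1403  0.0001 -0.7503] 16.75
[[ 0.0012 -0.9604 -0.2785  0.3941]
 [ 1.      0.0011  0.0002 -0.334 ]
 [ 0.0001 -0.2785  0.9604  0.4005]
 [ 0.      0.      0.      1.    ]]
line c [ 0.4579 -0.3342] len 22.3 deg from -x, cw+: 20.459518
line c [ 0.4057 -0.1298] len 20.9 deg from -x, cw+: 84.091675
```

View pics/w8.png

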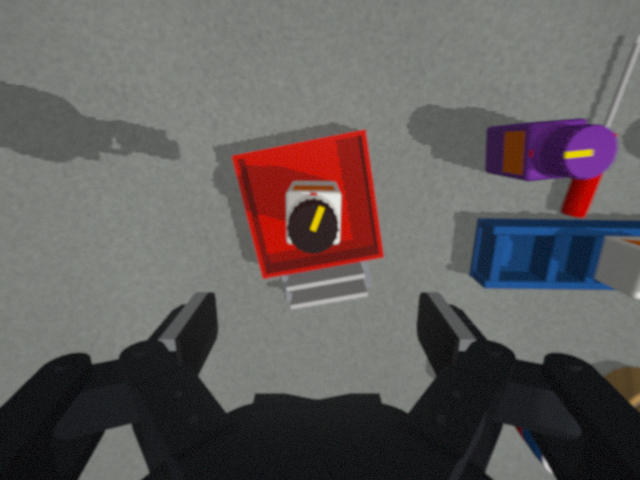

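```bash
cat > rails.py <<'E'
from h import *
import pickle,sys
np.set_printoptions(precision=4,suppress=True)
n,x0,x1,y0,y1,th=sys.argv[1],*map(int,sys.argv[2:7])
i=pickle.load(open(f"pics/{n}.pkl","rb"));im=cv2.imread(f"pics/{n}.png")
g=im[y0:y1,x0:x1].astype(int);b=((g.min(2)>th)&(np.ptp(g,2)<40)).astype(np.uint8)
k,l,st,ce=cv2.connectedComponentsWithStats(b)
for j in range(1,k):
    if st[j,4]<25: continue
    ys,xs=np.nonzero(l==j);P=R([onz("wrist",(x+x0,y+y0),.045,i)[:2] for x,y in zip(xs,ys)])
    c,_,v=cv2.PCACompute2(P,None)if 0 else (P.mean(0),0,np.linalg.svd(P-P.mean(0),full_matrices=False)[2][0])
    s=(P-c)@v;q=(P-c)@R([-v[1],v[0]]);print(ce[j]+[x0,y0],st[j,4],"c",c,"mid",c+v*(s.max()+s.min())/2,"len",np.ptp(s),"wid",q.std()*3.46,"ang",np.degrees(np.arctan2(-v[0],v[1])))
E
for t in 170 190;do python3 rails.py w8 275 385 255 320 $t;done; python3 rails.py w6 10 160 225 300 180
python3 - <<'E'
from h import *
import pickle
i=pickle.load(open("pics/w8.pkl","rb"))
for p in[(234,156),(364,131),(382,256),(264,277)]:print(onz("wrist",p,.045,i))
E
```

```text
[325.5432 282.1111] 162 c [ 0.5514 -0.3244] mid [ 0.5514 -0.3246] len 0.08691469557100767 wid 0.0025965558597114274 ang -169.257511670088
[328.2899 300.5444] 169 c [ 0.5745 -0.3211] mid [ 0.5745 -0.321 ] len 0.08588300262113657 wid 0.002906063422754075 ang -169.32773401847209
[ 74.31   250.8167] 371 c [ 0.5505 -0.3242] mid [ 0.5506 -0.3248] len 0.08851699826771409 wid 0.0039291196647040965 ang 10.72146108619947
[ 83.6722 273.1295] 363 c [ 0.5731 -0.3198] mid [ 0.5733 -0.3206] len 0.08834268186319943 wid 0.004090035857786039 ang 10.685729935380934
[ 0.4115018  -0.41874815  0.045     ]
[ 0.38723806 -0.28671403  0.045     ]
[ 0.51999354 -0.26171719  0.045     ]
[ 0.54501864 -0.39402398  0.045     ]
```

Request:
{"api": "jog_arm", "payload": {"moves": [[0,0,-1.3,0,0,0,0],[0,1.2,-1.3,0,0,0,0],[0,2.5,-1.3,0,0,0,0],[0,3.8,-1.3,0,0,0,0],[0,5,-1.3,0,0,0,0]]}}

```text
time: 17.17
tcp_pos: [0.466, -0.1829, 0.2735]
orientation: [[-1.0, 0.001, 0.0], [0.001, 1.0, 0.0], [-0.0, 0.0, -1.0]]
wrist_force: [-0.3, 0.1, -0.0]
width: 0.0852
grasp_force: 0.0
```

Request:
{"api": "jog_arm", "payload": {"moves": [[0,1.2,0,0,0,0,0],[0,2.5,0,0,0,0,0],[0,3.7,0,0,0,0,0],[0,4.9,0,0,0,0,0],[0,6,0,0,0,0,0]]}}

```text
time: 17.58
tcp_pos: [0.4661, -0.0026, 0.2735]
orientation: [[-1.0, 0.0, 0.0], [0.0, 1.0, 0.0], [-0.0, 0.0, -1.0]]
wrist_force: [1.1, -0.1, 0.9]
width: 0.0858
grasp_force: 0.0
```

Request:
{"api": "jog_arm", "payload": {"moves": [[-0.2,1.2,0,0,0,0,0],[-0.4,2.5,0,0,0,0,0],[-0.6,3.7,0,0,0,0,0],[-0.8,4.9,0,0,0,0,0],[-1,6,0,0,0,0,0]]}}

```text
time: 18.0
tcp_pos: [0.4965, 0.1777, 0.2735]
orientation: [[-1.0, -0.0, 0.0], [-0.0, 1.0, 0.0], [-0.0, 0.0, -1.0]]
wrist_force: [0.9, 0.4, 0.3]
width: 0.0853
grasp_force: 0.0
```

Request:
{"api": "jog_arm", "payload": {"moves": [[0,1.2,0,0,0,0,0],[0,2.5,0,0,0,0,0],[0,3.7,0,0,0,0,0],[0,4.9,0,0,0,0,0],[0,4.9,0,0,0,0,0]]}}

```text
time: 18.42
tcp_pos: [0.4959, 0.3281, 0.2727]
orientation: [[-1.0, -0.006, -0.001], [-0.006, 1.0, 0.003], [0.001, 0.003, -1.0]]
wrist_force: [-0.1, -1.9, 0.9]
width: 0.0854
grasp_force: 0.0
```

Request:
{"api": "jog_arm", "payload": {"moves": [[0,0,0,0,0,-1.4,0],[0,0,0,0,0,-2.8,0],[0,0,0,0,0,-4.2,0],[0,0,0,0,0,-5.6,0],[0,0,0,0,0,-7,0]]}}

```text
time: 18.83
tcp_pos: [0.4966, 0.3221, 0.2732]
orientation: [[-0.816, -0.578, -0.0], [-0.578, 0.816, -0.0], [0.0, 0.0, -1.0]]
wrist_force: [0.0, 0.5, -0.6]
width: 0.0856
grasp_force: 0.0
```

Request:
{"api": "jog_arm", "payload": {"moves": [[0,0,0,0,0,-1.4,0],[0,0,0,0,0,-2.8,0],[0,0,0,0,0,-4.2,0],[0,0,0,0,0,-5.6,0],[0,0,0,0,0,-7,0]]}}

```text
time: 19.25
tcp_pos: [0.4967, 0.322, 0.2733]
orientation: [[-0.337, -0.941, -0.0], [-0.941, 0.337, -0.0], [0.0, 0.0, -1.0]]
wrist_force: [0.3, -0.3, 0.5]
width: 0.0853
grasp_force: 0.0
```

Request:
{"api": "jog_arm", "payload": {"moves": [[0,0,0,0,0,-1.3,0],[0,0,0,0,0,-2.6,0],[0,0,0,0,0,-3.9,0],[0,0,0,0,0,-5.2,0],[0,0,0,0,0,-5.2,0]]}}

```text
time: 19.67
tcp_pos: [0.4967, 0.322, 0.2732]
orientation: [[0.105, -0.994, -0.0], [-0.994, -0.105, -0.0], [0.0, 0.0, -1.0]]
wrist_force: [0.4, -0.0, 0.6]
width: 0.085
grasp_force: 0.0
```

```bash
python3 st.py; python3 snap.py w9; python3 - <<'E'
from h import *
im=cv2.imread("pics/w9.png");h=cv2.cvtColor(im,cv2.COLOR_BGR2HSV)
m=(cv2.inRange(h,(0,150,60),(8,255,255))|cv2.inRange(h,(172,150,60),(180,255,255)))
k,l,st,ce=cv2.connectedComponentsWithStats(m)
for j in range(1,k):
    if st[j,4]>60:print(st[j],ce[j])
s=cv2.resize(m,(80,60),interpolation=cv2.INTER_AREA);v=h[::8,::8,2];w=(im[::8,::8].min(2)>150)
for r in range(60):print("".join("#" if s[r,c]>127 else("+" if s[r,c]>20 else("o" if w[r,c] else("k" if v[r,c]<50 else "."))) for c in range(80)))
E
```

```text
t 19.6667 yaw -173.95 pos [0.4967 0.322  0.2732] F [ 0.43 -0.02  0.59] T [-0.019 -0.055  0.002] w 0.08503008274049285 0.0 -0.8047319389879704 [ 0.45  0.38  0.04  1.24 -0.   -1.23]
[0.4967 0.322  0.2733] [ 0.4506  0.3752  0.0435  1.2396 -0.0001 -1.2217] 19.7167
[[-0.9945  0.1005  0.0299  0.5031]
 [-0.1048 -0.9551 -0.277   0.2518]
 [ 0.0007 -0.2786  0.9604  0.438 ]
 [ 0.      0.      0.      1.    ]]
[309 169  12  91 817] [314.57282742 216.76866585]
...................................o.kkk........................................
...................................ooooooo......................................
......................................ooo.......................................
................................................................................
................................................................................
................................................................................
................................................................................
................................................................................

[... 3511 characters left out ...]
..kkkkkkkkkkkkkkkkkkkk..kkkkkkkkkkkkkkkkkkkkkkkkkkkk
kkkkkkkkkkkkkkkkkkkkkkkkkkkkkkkkkkkkkkkkkkkkkkkkkkkkkkkkkkkkkkkkkkkkkkkkkkkkkkkk
kkkkkkkkkkkkkkkk.kkkkkkkkkkkkkkkkkkkkkkkkkkkkkkkkkkkkkkkkkkkkkk..kkkkkkkkkkkkkkk
kkkkkkkkkkkkk....kkkkkkkkkkkkkkkkkkkkkkkkkkkkkkkkkkkkkkkkkkkkkk....kkkkkkkkkkkkk
kkkkkkkkkkkkk.....kkkkkkkkkkkkkkkkkkkkkkkkkkkkkkkkkkkkkkkkkkkkk....kkkkkkkkkkkkk
kkkkkkkkkkkk......kkkkkkkkkkkkkkkkkkkkkkkkkkkkkkkkkkkkkkkkkkkk......kkkkkkkkkkkk
kkkkkkkkkkkk.......kkkkkkkkkkkkkkkkkkkkkkkkkkkkkkkkkkkkkkkkkkk......kkkkkkkkkkkk
kkkkkkkkkkk........kkkkkkkkkkkkkkkkkkkkkkkkkkkkkkkkkkkkkkkkkk........kkkkkkkkkkk
kkkkkkkkkkk........kkkkkkkkkkkkkkkkkkkkkkkkkkkkkkkkkkkkkkkkkk.........kkkkkkkkkk
```

```bash
cat > tag.py <<'E'
from h import *
import pickle,sys
np.set_printoptions(precision=4,suppress=True)
n=sys.argv[1];i=pickle.load(open(f"pics/{n}.pkl","rb"));im=cv2.imread(f"pics/{n}.png")
h=cv2.cvtColor(im,cv2.COLOR_BGR2HSV)
m=(cv2.inRange(h,(0,130,50),(8,255,255))|cv2.inRange(h,(172,130,50),(180,255,255)))
k,l,st,ce=cv2.connectedComponentsWithStats(m)
c=max(range(1,k),key=lambda j:st[j,4]);m=(l==c).astype(np.uint8);print(st[c])
# render silhouette: plate boxes (y0,y1,z0,z1) about tag_mid
B=[(-.018,.018,.038,.08),(-.035,.035,.024,.038),(-.035,-.02,-.02,.024),(.02,.035,-.02,.024),(-.035,.035,-.08,-.02)]
def sil(q):
    x,y,z,yaw,roll,pit=q;cy,sy=np.cos(yaw),np.sin(yaw)
    Rm=cv2.Rodrigues(R([0,0,yaw]))[0]@cv2.Rodrigues(R([0,pit,0]))[0]@cv2.Rodrigues(R([roll,0,0]))[0]
    M=np.zeros((480*2,640*2),np.uint8)
    for y0,y1,z0,z1 in B:
        P=R([proj("wrist",R([x,y,z])+Rm@R([a,b,d]),i) for a in(-.004,.004) for b in(y0,y1) for d in(z0,z1)])
        cv2.fillConvexPoly(M,cv2.convexHull((P*2*16).astype(np.int32)),255,shift=4)
    return cv2.resize(M,(640,480),interpolation=cv2.INTER_AREA)/255.
w=cv2.GaussianBlur(m.astype(float),(0,0),2)
def cost(q):return ((cv2.GaussianBlur(sil(q),(0,0),2)-w)**2).sum()
from scipy.optimize import minimize
s0=R([.002,.003,.003,.03,.02,.02]);q0=R(eval(sys.argv[2])) if len(sys.argv)>2 else R([.498,.3207,.117,.105,0,0])
f=lambda u:cost(q0+u*s0)+.3*(u[2]**2+u[4]**2)+.1*(u**2).sum()
r=minimize(f,np.zeros(6),method="Nelder-Mead",options=dict(maxiter=500,initial_simplex=np.vstack([np.zeros(6),np.eye(6)*1.5])))
print("cost",cost(q0),"->",r.fun,"q",q0+r.x*s0,"area",m.sum(),sil(q0+r.x*s0).sum())
q=q0+r.x*s0;Rm=cv2.Rodrigues(R([0,0,q[3]]))[0]@cv2.Rodrigues(R([0,q[5],0]))[0]@cv2.Rodrigues(R([q[4],0,0]))[0]
print("tab centre",q[:3]+Rm@R([0,0,.06]),"mid",q[:3])
for rr in range(st[c,1],st[c,1]+st[c,3],6):
    a=np.nonzero(m[rr])[0];print(rr,a.min(),a.max(),end=" | ")
E
timeout 500 python3 tag.py w9
```

```text
[309 169  12  91 875]
cost 30.65705747865489 -> 8.867293279140569 q [ 0.4976  0.321   0.1165  0.0888  0.0217 -0.0017] area 875 948.4588235294118
tab centre [0.4976 0.3197 0.1765] mid [0.4976 0.321  0.1165]
169 314 317 | 175 313 318 | 181 311 319 | 187 311 319 | 193 311 319 | 199 311 319 | 205 311 318 | 211 310 319 | 217 310 319 | 223 309 319 | 229 309 319 | 235 310 319 | 241 309 319 | 247 309 319 | 253 309 319 | 259 310 318 |
```

Request:
{"api": "jog_arm", "payload": {"moves": [[0.08,-0.02,1,0,0,0.2,60],[0.08,-0.02,2,0,0,0.2,120],[0.08,-0.02,3,0,0,0.2,120],[0.08,-0.02,3.7,0,0,0.2,120],[0.08,-0.02,3.7,0,0,0.2,120]], "squeeze": 35}}

```text
time: 20.13
tcp_pos: [0.4944, 0.3183, 0.1576]
orientation: [[0.084, -0.996, -0.008], [-0.996, -0.084, -0.004], [0.003, 0.008, -1.0]]
wrist_force: [-0.1, -0.8, -1.3]
width: 0.0452
grasp_force: 0.0
```

Request:
{"api": "jog_arm", "payload": {"moves": [[0,0,0,0,0,0,120],[0,0,0,0,0,0,150],[0,0,0,0,0,0,180],[0,0,0,0,0,0,255],[0,0,0,0,0,0,255]]}}

```text
time: 20.55
tcp_pos: [0.4986, 0.3206, 0.1642]
orientation: [[0.086, -0.996, 0.003], [-0.996, -0.086, 0.001], [-0.001, -0.003, -1.0]]
wrist_force: [-0.6, -0.3, 3.3]
width: 0.0067
grasp_force: 37.1
```

Request:
{"api": "jog_arm", "payload": {"moves": [[0,0,0,0,0,0,255],[0,0,0,0,0,0,255],[0,0,0,0,0,0,255],[0,0,0,0,0,0,255],[0,0,0,0,0,0,255]]}}

```text
time: 20.97
tcp_pos: [0.4986, 0.3206, 0.1641]
orientation: [[0.086, -0.996, 0.003], [-0.996, -0.086, 0.001], [-0.001, -0.003, -1.0]]
wrist_force: [-1.4, -1.0, 6.5]
width: 0.0068
grasp_force: 37.5
```

```bash
python3 st.py
```

```text
t 20.9667 yaw -175.05 pos [0.4986 0.3206 0.1641] F [-1.38 -1.    6.54] T [-0.055  0.109  0.003] w 0.006847920284138573 37.46221840381622 0.0008332117613463197 [ 0.45  0.43 -0.15  0.98 -0.   -1.21]
```

Request:
{"api": "jog_arm", "payload": {"moves": [[0,0,-0.2,0,0,0,255],[0,0,-0.4,0,0,0,255],[0,0,-0.6,0,0,0,255],[0,0,-0.8,0,0,0,255],[0,0,-0.8,0,0,0,255]]}}

```text
time: 21.38
tcp_pos: [0.4983, 0.3204, 0.1881]
orientation: [[0.086, -0.996, 0.002], [-0.996, -0.086, 0.001], [-0.001, -0.002, -1.0]]
wrist_force: [0.2, -0.1, -0.7]
width: 0.0071
grasp_force: 36.5
```

Request:
{"api": "jog_arm", "payload": {"moves": [[0,0,0,0,0,0,255],[0,0,0,0,0,0,255],[0,0,0,0,0,0,255],[0,0.2,0,0,0,0,255],[0,0.4,0,0,0,0,255]]}}

```text
time: 21.8
tcp_pos: [0.485, 0.3188, 0.1861]
orientation: [[0.086, -0.996, -0.001], [-0.996, -0.086, -0.0], [0.0, 0.001, -1.0]]
wrist_force: [-1.0, 0.2, -0.4]
width: 0.0069
grasp_force: 36.5
```

Request:
{"api": "jog_arm", "payload": {"moves": [[0,0.4,0,0,0,0,255],[0,0.8,0,0,0,0,255],[0,1.2,0,0,0,0,255],[0,1.6,0,0,0,0,255],[0,2.1,0,0,0,0,255]]}}

```text
time: 22.22
tcp_pos: [0.4219, 0.3134, 0.1864]
orientation: [[0.086, -0.996, -0.0], [-0.996, -0.086, -0.0], [0.0, 0.0, -1.0]]
wrist_force: [0.9, -0.4, -1.3]
width: 0.0072
grasp_force: 36.5
```

```bash
python3 st.py; python3 snap.py w10; timeout 400 python3 tag.py w10 "[.430,.3145,.141,.088,0,0]"
```

```text
t 22.2167 yaw -175.05 pos [0.4219 0.3134 0.1864] F [ 0.93 -0.39 -1.29] T [ 0.023  0.019 -0.059] w 0.007160958360840543 36.528902649879456 -0.1276340615004301 [ 0.5   0.3  -0.29  0.98  0.   -1.16]
[0.4184 0.3129 0.1863] [ 0.5002  0.295  -0.297   0.9823  0.001  -1.1584] 22.2667
[[-0.9963  0.0823  0.0243  0.4269]
 [-0.0859 -0.9568 -0.2777  0.2431]
 [ 0.0004 -0.2787  0.9604  0.3512]
 [ 0.      0.      0.      1.    ]]
[ 307  182   21  164 2626]
cost 4743.9124535873125 -> 21.392084810702773 q [ 0.4206  0.3161  0.1362  0.0814 -0.0032 -0.0013] area 2626 2707.9764705882353
tab centre [0.4205 0.3163 0.1962] mid [0.4206 0.3161 0.1362]
182 314 320 | 188 313 321 | 194 313 321 | 200 312 322 | 206 311 323 | 212 310 324 | 218 310 323 | 224 310 324 | 230 310 324 | 236 310 324 | 242 311 323 | 248 310 323 | 254 310 324 | 260 310 324 | 266 309 325 | 272 308 325 | 278 308 326 | 284 307 327 | 290 308 326 | 296 308 326 | 302 308 326 | 308 308 326 | 314 308 326 | 320 308 326 | 326 308 326 | 332 308 326 | 338 308 326 | 344 308 326 |
```

Request:
{"api": "jog_arm", "payload": {"moves": [[0,0,-0.8,0,0,0,255],[0,0,-1.6,0,0,0,255],[0,0,-2.5,0,0,0,255],[0,0,-3.4,0,0,0,255],[0,0,-3.8,0,0,0,255]]}}

```text
time: 22.68
tcp_pos: [0.4235, 0.3141, 0.3041]
orientation: [[0.087, -0.996, 0.004], [-0.996, -0.087, 0.002], [-0.002, -0.004, -1.0]]
wrist_force: [0.3, -0.7, -0.1]
width: 0.0073
grasp_force: 36.5
```

Request:
{"api": "jog_arm", "payload": {"moves": [[0.8,0,0,0,0,0,255],[1.8,-0.2,0,0,0,0,255],[2.9,-0.4,0,0,0,0,255],[4,-0.6,0,0,0,0,255],[5,-0.8,0,0,0,0,255]]}}

```text
time: 23.1
tcp_pos: [0.4594, 0.1647, 0.3006]
orientation: [[0.087, -0.996, 0.0], [-0.996, -0.087, -0.0], [0.0, -0.0, -1.0]]
wrist_force: [0.8, -0.1, -1.1]
width: 0.0068
grasp_force: 36.5
```

Request:
{"api": "jog_arm", "payload": {"moves": [[1.2,-0.2,0,0,0,0,255],[2.4,-0.4,0,0,0,0,255],[3.6,-0.6,0,0,0,0,255],[4.8,-0.8,0,0,0,0,255],[6,-1,0,0,0,0,255]]}}

```text
time: 23.52
tcp_pos: [0.5049, -0.0121, 0.3006]
orientation: [[0.087, -0.996, 0.0], [-0.996, -0.087, 0.0], [-0.0, -0.0, -1.0]]
wrist_force: [-0.3, 0.7, -1.2]
width: 0.0072
grasp_force: 36.5
```

Request:
{"api": "jog_arm", "payload": {"moves": [[1.2,-0.2,0,0,0,0,255],[2.4,-0.4,0,0,0,0,255],[3.6,-0.6,0,0,0,0,255],[4.8,-0.8,0,0,0,0,255],[6,-1,0,0,0,0,255]]}}

```text
time: 23.93
tcp_pos: [0.5505, -0.1888, 0.3005]
orientation: [[0.086, -0.996, -0.0], [-0.996, -0.086, 0.0], [-0.0, 0.0, -1.0]]
wrist_force: [1.1, 0.3, -0.7]
width: 0.0071
grasp_force: 36.5
```

Request:
{"api": "jog_arm", "payload": {"moves": [[1.2,0,0,0,0,-0.6,255],[2.4,0,0,0,0,-1.15,255],[3.5,0,0,0,0,-1.15,255],[4.1,0,0,0,0,-1.15,255],[4.1,0,0,0,0,-1.15,255]]}}

```text
time: 24.35
tcp_pos: [0.5606, -0.3138, 0.2993]
orientation: [[0.181, -0.983, -0.001], [-0.983, -0.181, -0.001], [0.001, 0.001, -1.0]]
wrist_force: [-0.6, 0.4, -1.0]
width: 0.007
grasp_force: 36.5
```

```bash
python3 snap.py w11;python3 st.py;  python3 rails.py w11 100 540 60 360 175
```

```text
[ 0.5607 -0.3114  0.2995] [-0.6221  0.4723  0.2569  1.3567  0.0001 -2.3769] 24.4
[[-0.9835  0.1733  0.0518  0.5726]
 [-0.1809 -0.9447 -0.2734 -0.3831]
 [ 0.0016 -0.2783  0.9605  0.4641]
 [ 0.      0.      0.      1.    ]]
t 24.4 yaw -169.46 pos [ 0.5607 -0.3114  0.2995] F [-0.47  0.44 -1.42] T [ 0.012 -0.026  0.021] w 0.00717934868283094 36.52590036392212 -0.049413928063586354 [-0.62  0.47  0.26  1.36  0.   -2.38]
[306.207  189.6608] 227 c [ 0.5738 -0.3202] mid [ 0.5738 -0.3202] len 0.08680725451034327 wid 0.003995224970740376 ang 10.738131458460018
[325.0915 177.4789] 142 c [ 0.5536 -0.3394] mid [ 0.5529 -0.3359] len 0.06355904135156659 wid 0.0033516651733830924 ang 11.418501023399209
[384.2677 196.2452] 310 c [ 0.4768 -0.3299] mid [ 0.4769 -0.3318] len 0.055219379725642934 wid 0.015687451214906053 ang 3.9492280084418074
```

Request:
{"api": "jog_arm", "payload": {"moves": [[0.37,0,0.8,0,0,0,255],[0.37,0,1.6,0,0,0,255],[0.37,0,2.4,0,0,0,255],[0.37,0,3.1,0,0,0,255],[0.37,0,3.6,0,0,0,255]]}}

```text
time: 24.82
tcp_pos: [0.5624, -0.3183, 0.1905]
orientation: [[0.187, -0.982, -0.002], [-0.982, -0.187, 0.002], [-0.003, 0.002, -1.0]]
wrist_force: [1.1, 0.4, -0.9]
width: 0.0069
grasp_force: 36.5
```

Request:
{"api": "jog_arm", "payload": {"moves": [[0,0,0,0,0,0,255],[0,0,0,0,0,0,255],[0,0,0,0,0,0,255],[0,0,0,0,0,0,255],[0,0,0,0,0,0,255]]}}

```text
time: 25.23
tcp_pos: [0.5641, -0.321, 0.1943]
orientation: [[0.186, -0.983, 0.002], [-0.983, -0.186, -0.002], [0.002, -0.002, -1.0]]
wrist_force: [0.3, -0.4, -2.0]
width: 0.0068
grasp_force: 36.5
```

```bash
python3 snap.py w12;python3 st.py;  python3 rails.py w12 100 540 60 400 175; timeout 400 python3 - <<'E'
import sys,subprocess
from h import *
# mask only the tag: restrict red to the neighbourhood of its expected columns
im=cv2.imread("pics/w12.png");X=R([.5623,-.3215,.142]);import pickle;i=pickle.load(open("pics/w12.pkl","rb"))
ex=R([.983,.186,0]);ey=R([-.186,.983,0]);h=cv2.cvtColor(im,cv2.COLOR_BGR2HSV);m=(cv2.inRange(h,(0,130,50),(8,255,255))|cv2.inRange(h,(172,130,50),(180,255,255)))
for z in(-.08,-.03,.03,.08):print(z,[proj("wrist",X+a*ex+b*ey+R([0,0,z]),i).round(0).tolist() for a in(-.004,.004) for b in(-.035,.035)])
for r in range(60,360,12):
    a=np.nonzero(m[r])[0];s=np.split(a,np.nonzero(np.diff(a)>1)[0]+1) if len(a) else [];print(r,[(int(q[0]),int(q[-1])) for q in s if len(q)>3])
E
```

```text
[ 0.564  -0.3209  0.194 ] [-0.6311  0.5192  0.0675  1.1169  0.0001 -2.389 ] 25.2833
[[-0.9826  0.1788  0.05    0.5759]
 [-0.1856 -0.9441 -0.2725 -0.3901]
 [-0.0015 -0.277   0.9609  0.3591]
 [ 0.      0.      0.      1.    ]]
t 25.2833 yaw -169.28 pos [ 0.564  -0.3209  0.194 ] F [ 1.34 -0.12 -1.34] T [ 0.019 -0.011  0.078] w 0.006786603854234861 36.50086998939514 0.00043843757339345757 [-0.63  0.52  0.07  1.12  0.   -2.39]
[305.9115 210.3319] 452 c [ 0.5743 -0.3237] mid [ 0.5738 -0.3205] len 0.08797255339444215 wid 0.004680062936306803 ang -169.71027428885824
[411.6672 225.7792] 643 c [ 0.4724 -0.3279] mid [ 0.4724 -0.3292] len 0.058167511793752597 wid 0.01740497762708824 ang 2.790751310513245
[463.3647 208.0588] 85 c [ 0.4291 -0.3539] mid [ 0.4304 -0.3542] len 0.017345430112497034 wid 0.005249705745746999 ang 76.81501802908848
[330.5041 244.6116] 121 c [ 0.5449 -0.2952] mid [ 0.5451 -0.2962] len 0.02951556462849516 wid 0.004209133537226829 ang 10.266086747266849
-0.08 [[323.0, 180.0], [322.0, 256.0], [313.0, 180.0], [314.0, 256.0]]
-0.03 [[324.0, 188.0], [323.0, 277.0], [313.0, 188.0], [313.0, 277.0]]
0.03 [[326.0, 204.0], [325.0, 316.0], [311.0, 204.0], [312.0, 316.0]]
0.08 [[328.0, 226.0], [327.0, 369.0], [309.0, 226.0], [310.0, 369.0]]
60 []
72 []
84 []
96 []
108 []
120 []
132 []
144 [(346, 501)]
156 [(347, 500)]
168 [(346, 498)]
180 [(346, 496)]
192 [(313, 321), (345, 389), (444, 495)]
204 [(311, 323), (345, 386), (472, 493)]
216 [(310, 323), (345, 383), (471, 491)]
228 [(311, 323), (345, 381), (480, 489)]
240 [(311, 323), (345, 390), (482, 487)]
252 [(311, 324), (344, 399), (479, 486)]
264 [(309, 325), (343, 433), (470, 484)]
276 [(308, 326), (345, 482)]
288 [(307, 327)]
300 [(308, 326)]
312 [(308, 326)]
324 [(308, 326)]
336 [(308, 326)]
348 []
```

Request:
{"api": "jog_arm", "payload": {"moves": [[0,0.05,0.3,0,0,0,255],[0,0.05,0.7,0,0,0,255],[0,0.05,1.1,0,0,0,255],[0,0.05,1.5,0,0,0,255],[0,0.05,1.8,0,0,0,255]]}}

```text
time: 25.7
tcp_pos: [0.5612, -0.3208, 0.1371]
orientation: [[0.186, -0.983, -0.001], [-0.983, -0.186, 0.001], [-0.001, 0.001, -1.0]]
wrist_force: [-0.3, 0.1, -1.0]
width: 0.0071
grasp_force: 36.5
```

Request:
{"api": "jog_arm", "payload": {"moves": [[0,0,0,0,0,0,255],[0,0,0,0,0,0,255],[0,0,0,0,0,0,255],[0,0,0,0,0,0,255],[0,0,0,0,0,0,255]]}}

```text
time: 26.12
tcp_pos: [0.5623, -0.3213, 0.1394]
orientation: [[0.186, -0.983, 0.001], [-0.983, -0.186, -0.001], [0.001, -0.001, -1.0]]
wrist_force: [-0.2, -1.0, -1.6]
width: 0.0066
grasp_force: 36.5
```

Request:
{"api": "jog_arm", "payload": {"moves": [[0,0,0.04,0,0,0,255],[0,0,0.08,0,0,0,255],[0,0,0.12,0,0,0,255],[0,0,0.12,0,0,0,255],[0,0,0.12,0,0,0,255]]}}

```text
time: 26.53
tcp_pos: [0.5618, -0.3209, 0.1348]
orientation: [[0.186, -0.983, -0.0], [-0.983, -0.186, 0.0], [-0.0, 0.0, -1.0]]
wrist_force: [0.2, -0.6, -1.0]
width: 0.0067
grasp_force: 36.5
```

Request:
{"api": "jog_arm", "payload": {"moves": [[0,0,0.02,0,0,0,255],[0,0,0.04,0,0,0,255],[0,0,0.06,0,0,0,255],[0,0,0.06,0,0,0,255],[0,0,0.06,0,0,0,255]]}}

```text
time: 26.95
tcp_pos: [0.5618, -0.321, 0.1331]
orientation: [[0.186, -0.983, -0.0], [-0.983, -0.186, 0.0], [-0.0, 0.0, -1.0]]
wrist_force: [-0.0, -0.2, -1.0]
width: 0.0067
grasp_force: 36.5
```

Request:
{"api": "jog_arm", "payload": {"moves": [[0,0,0.02,0,0,0,255],[0,0,0.04,0,0,0,255],[0,0,0.04,0,0,0,255],[0,0,0.04,0,0,0,255],[0,0,0.04,0,0,0,255]]}}

```text
time: 27.37
tcp_pos: [0.5618, -0.321, 0.132]
orientation: [[0.186, -0.983, -0.0], [-0.983, -0.186, 0.0], [-0.0, 0.0, -1.0]]
wrist_force: [0.1, -0.4, -0.3]
width: 0.007
grasp_force: 36.5
```

Request:
{"api": "jog_arm", "payload": {"moves": [[0,0,0.02,0,0,0,255],[0,0,0.05,0,0,0,255],[0,0,0.05,0,0,0,255],[0,0,0.05,0,0,0,255],[0,0,0.05,0,0,0,255]]}}

```text
time: 27.78
tcp_pos: [0.5618, -0.321, 0.1305]
orientation: [[0.186, -0.983, -0.0], [-0.983, -0.186, 0.0], [-0.0, 0.0, -1.0]]
wrist_force: [0.5, 0.5, -0.7]
width: 0.007
grasp_force: 36.5
```

Request:
{"api": "jog_arm", "payload": {"moves": [[0,0,0.02,0,0,0,255],[0,0,0.04,0,0,0,255],[0,0,0.04,0,0,0,255],[0,0,0.04,0,0,0,255],[0,0,0.04,0,0,0,255]]}}

```text
time: 28.2
tcp_pos: [0.562, -0.3211, 0.1295]
orientation: [[0.186, -0.983, 0.0], [-0.983, -0.186, -0.0], [0.0, -0.0, -1.0]]
wrist_force: [-0.4, -0.8, 1.3]
width: 0.0067
grasp_force: 36.7
```

Request:
{"api": "jog_arm", "payload": {"moves": [[0,0,0.03,0,0,0,255],[0,0,0.03,0,0,0,255],[0,0,0.03,0,0,0,255],[0,0,0.03,0,0,0,255],[0,0,0.03,0,0,0,255]]}}

```text
time: 28.62
tcp_pos: [0.5624, -0.3212, 0.1294]
orientation: [[0.186, -0.983, 0.001], [-0.983, -0.186, -0.001], [0.001, -0.001, -1.0]]
wrist_force: [-0.4, 1.1, 5.7]
width: 0.0071
grasp_force: 37.4
```

Request:
{"api": "jog_arm", "payload": {"moves": [[0,0,0,0,0,0,220],[0,0,0,0,0,0,200],[0,0,0,0,0,0,170],[0,0,0,0,0,0,140],[0,0,0,0,0,0,100]]}}

```text
time: 29.03
tcp_pos: [0.5617, -0.3209, 0.1281]
orientation: [[0.186, -0.983, -0.0], [-0.983, -0.186, 0.0], [-0.0, 0.0, -1.0]]
wrist_force: [-0.1, 0.0, 0.1]
width: 0.0491
grasp_force: 0.0
```

Request:
{"api": "jog_arm", "payload": {"moves": [[0,0,0,0,0,0,90],[0,0,0,0,0,0,80],[0,0,0,0,0,0,80],[0,0,-0.3,0,0,0,80],[0,0,-0.8,0,0,0,80]]}}

```text
time: 29.45
tcp_pos: [0.5607, -0.3202, 0.1513]
orientation: [[0.186, -0.983, -0.003], [-0.983, -0.186, 0.002], [-0.003, 0.002, -1.0]]
wrist_force: [0.9, 0.0, 0.1]
width: 0.0587
grasp_force: 0.0
```

Request:
{"api": "jog_arm", "payload": {"moves": [[0,0,-0.7,0,0,0,80],[0,0,-1.4,0,0,0,80],[0,0,-2.4,0,0,0,80],[0,0,-3.4,0,0,0,80],[0,0,-4,0,0,0,80]]}}

```text
time: 29.87
tcp_pos: [0.5626, -0.3215, 0.2768]
orientation: [[0.186, -0.983, 0.004], [-0.983, -0.186, -0.003], [0.003, -0.003, -1.0]]
wrist_force: [0.4, -0.3, 0.6]
width: 0.0589
grasp_force: 0.0
```

Request:
{"api": "jog_arm", "payload": {"moves": [[0,0,0,0,0,0,80],[0,0,0,0,0,0,80],[0,0,0,0,0,0,80],[0,0,0,0,0,0,80],[0,0,0,0,0,0,80]]}}

```text
time: 30.28
tcp_pos: [0.5612, -0.3205, 0.2709]
orientation: [[0.186, -0.983, -0.002], [-0.983, -0.186, 0.002], [-0.002, 0.002, -1.0]]
wrist_force: [-0.0, 0.6, -0.0]
width: 0.0583
grasp_force: 0.0
```

```bash
python3 st.py; python3 snap.py w13; sed 's/^c=max.*/c=min([j for j in range(1,k) if st[j,4]>300],key=lambda j:abs(ce[j][0]-317)+abs(ce[j][1]-240)*.3);m=(l==c).astype(np.uint8);print(st[c])/' tag.py > tag2.py; timeout 400 python3 tag2.py w13 "[.5623,-.322,.085,.187,0,0]"; python3 - <<'E'
from h import *
im=arm.snapshot("top");h=cv2.cvtColor(im,cv2.COLOR_RGB2HSV)
m=cv2.inRange(h,(24,150,120),(36,255,255));m[:200]=0;m[400:]=0
for k in cv2.findContours(m,0,2)[0]:
    if cv2.contourArea(k)>6:
        p=k[:,0].mean(0);print("yellow",p,onz("top",p,.129)[:2].round(4))
a=cv2.imread("pics/top.png")[:,:,::-1].astype(int);d=(abs(im.astype(int)-a).max(2)>40).astype(np.uint8)
n,l,s,c=cv2.connectedComponentsWithStats(d)
for j in range(1,n):
    if s[j,4]>25:print("changed",s[j],c[j].round(0))
E
```

```text
t 30.2833 yaw -169.29 pos [ 0.5612 -0.3205  0.2709] F [-0.03  0.56 -0.03] T [-0.03   0.001  0.011] w 0.05829560419333625 0.0 -1.4130340844076272e-05 [-0.63  0.49  0.21  1.3  -0.   -2.39]
[ 0.5613 -0.3206  0.271 ] [-0.6331  0.4884  0.2118  1.2966  0.     -2.3907] 30.3333
[[-0.9827  0.1772  0.0541  0.5736]
 [-0.1853 -0.9433 -0.2754 -0.3901]
 [ 0.0022 -0.2807  0.9598  0.4355]
 [ 0.      0.      0.      1.    ]]
[311 167  10  82 696]
cost 61.096126334748895 -> 9.72970101973502 q [ 0.5611 -0.3212  0.0858  0.1915  0.0188 -0.0058] area 696 785.9882352941177
tab centre [ 0.561  -0.3224  0.1458] mid [ 0.5611 -0.3212  0.0858]
167 314 317 | 173 313 318 | 179 311 319 | 185 312 319 | 191 312 319 | 197 313 318 | 203 311 320 | 209 311 320 | 215 311 320 | 221 311 320 | 227 312 320 | 233 312 320 | 239 312 320 | 245 312 319 | yellow [403.  333.5] [ 0.4069 -0.1252]
yellow [268. 329.] [0.4199 0.1195]
yellow [515.4        302.53333333] [ 0.4583 -0.3324]
yellow [323.91666667 273.66666667] [0.5182 0.016 ]
yellow [263.5  274.75] [0.5185 0.1264]
changed [ 489  158  151  322 8719] [579. 276.]
changed [470 241  54  16 239] [497. 248.]
changed [482 253  19   5  34] [491. 255.]
changed [367 256  31  28 792] [381. 270.]
changed [502 256  29   9  56] [518. 260.]
changed [255 271  12  14  52] [263. 279.]
changed [322 271  15  14  52] [326. 278.]
changed [133 284  55   9 293] [158. 287.]
changed [ 483  284   51   34 1280] [506. 299.]
changed [ 281  442  105   38 2014] [331. 466.]
```

```bash
python3 -c "
from plant import arm
print(arm.job_done())"
```

```text
the job is handed in; nothing more can be done
None
```

I handed the job in at about 30 s of the 72 s allowed; the verdict was not reported. All three caps were twisted 20°, and the loose-capped bottle, at the tray end of the rack, stands in the tray. The tag stands upright in the slot, and the last top picture showed no change around the good bottles (beyond the turned caps) or the bystanders.

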